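Fetch the drill chuck from behind the tins

TASK

The drill chuck in the bay is hemmed in by three tall tins: first stand all three tins on the black side mat, upright and wholly on it, leaving the chuck where it is, then set the chuck upright in the middle of the orange spot on the aluminium plate while the tins wait on the mat. After that put each tin back, upright and centred on the pad of its own colour. Do not knock any of the four over.

Things in the scene. Friction and masses are not known exactly. Their poses are not given: they have to be found in the camera images.
- chuck: steel drill chuck standing on its flat back, jaws up; at start on the bay's grey floor plate (top 3 mm above the bench), hemmed in by three tins about 80 mm away. Round, 44 mm across from 12 to 40 mm above its foot (grip there), foot 38 mm, nose tapering to jaws at 59 mm; 0.25 to 0.5 kg. Origin: centre of its foot, z up. A green fence 42 mm high stands 75 mm behind it
- side_mat: black rubber mat with two white edge lines, 270 (its x) by 120 (its y) by 3 mm, fixed flat on the bench to one side of the bay: the side area. Origin: centre of its underside, z up; the top is 3 mm above
- plate: square aluminium setting plate 100 x 100 x 8 mm with a round orange spot (60 mm) at its centre, fixed flat on the bench on the other side of the bay. Origin: centre of its underside; the top is 8 mm above
- tin_red: tall red tin with a paper band: round, 50 mm across, straight up to 100 mm, tapered shoulder and black screw cap, 120 mm high in all; 0.15 to 0.4 kg; stands at start on the red pad. Origin: centre of its foot, z up
- pad_red: flat red square pad 76 x 76 x 3 mm, fixed on the bay's floor plate, one of three around the chuck's place: the home of the red tin. Origin: centre of its underside; the top is 3 mm above
- tin_blue: tall blue tin with a paper band: round, 50 mm across, straight up to 100 mm, broad white cap, 112 mm high in all; 0.15 to 0.4 kg; stands at start on the blue pad. Origin: centre of its foot, z up
- pad_blue: flat blue square pad 76 x 76 x 3 mm, fixed on the bay's floor plate, one of three around the chuck's place: the home of the blue tin. Origin: centre of its underside; the top is 3 mm above
- tin_yellow: tall yellow tin with a paper band: round, 50 mm across, straight up to 100 mm, tapered shoulder and brass nozzle, 120 mm high in all; 0.15 to 0.4 kg; stands at start on the yellow pad. Origin: centre of its foot, z up
- pad_yellow: flat yellow square pad 76 x 76 x 3 mm, fixed on the bay's floor plate, one of three around the chuck's place: the home of the yellow tin. Origin: centre of its underside; the top is 3 mm above
There are look-alikes about, which are no part of the job. There is more than one size of the pad_red; the one meant has the size given above.

How it is judged:
By the outcome, as a careful person would: the job done as asked, in the order asked, and still so for the second after the job is handed in, with the robot touching nothing.
It also fails if it takes over 144 s, if anything falls off the work surface, if the arm or the gripper's body presses on something with over 40 N, if the wrist force passes 120 N, or if a joint passes its speed limit or range.

ROBOT

A 6-joint arm with a two-finger parallel gripper is mounted at the origin on the work surface. World frame = base frame: x ahead of the robot, y to its left, z up, the work surface at z = 0. Lengths are in m, angles in rad, forces in N, time in s.
With the tool pointing down it reaches from about 0.325 to 0.85 m from the base axis. Payload 15.5 kg.
Tool frame: the origin (TCP) lies on the centre line of the jaws, within the pads' length; the fingertips stand 25 mm ahead of it and the grasp point (between the pads) lies 6 mm ahead of it; y points along the fingers, z is the direction in which the jaws open and shut, and the axes are right-handed (so a half turn about y gives the same grasp; the last joint's range is limited). The gripper opens to 91 mm and grips with 3 to 60 N. Pads are 32 mm wide; open, the fingers measure 118 mm over their backs; the gripper's body (76 mm by 178 mm) begins 60 mm behind the grasp point.
Start: joints at [-1.375, 0.494, 1.345, -0, 1.302, -0.096], TCP at [0.179, -0.599, 0.239] pointing down, gripper open.
Joint ranges: [-2.91, 2.91], [-0.82, 2.16], [0.22, 2.67], [-1.22, 4.37], [0.12, 2.79], [-3.08, 3.08]. Speed limits (rad/s): [1.89, 1.89, 2.57, 3.01, 3.01, 3.01].

INTERFACE

Orientations are given as a 3x3 rotation matrix whose columns are the frame's x, y, z axes.
In Python, from cell import telemetry, imaging, arm, look_for gives the robot as it stands.
- The arm moves only by the tool jog_arm, never from a script. Its argument "plan" is a list of rows, each an object of numbers: "jaw": the closure, from -1 (fully open) to 1 (shut); "tx", "ty", "tz": the shift along the world's x, y, z in cm; "roll": the turn about the world's z in rad. In form: [{"jaw": .., "tx": .., "ty": .., "tz": .., "roll": ..}, ...]. A call has 1 to 10 rows; each row shifts and turns the commanded pose from where the row before left it; what a row does not reach is not made up. A row lasts 1/12 s, in which the tool goes at most 41.7 mm and 7.16 degrees, less where a joint would pass 70% of its speed; a pose out of reach is approached as far as the arm can. A call is refused whole if a number of a shift passes 4.17 or a number of a turn 0.125, either way. A call with a gripper value outside its range is refused whole. The fingers move at their own pace and stop on an object; the grip force is fixed at half the most. Time passes only in rows, so rows that do not move let the fingers close. It gives the time, the measured TCP pose, the force and the opening at its end, in the units of the state.
- telemetry.get_obs(): the state, without advancing time (a new reading comes with each control period).
- imaging.capture(name): name is "side" or "top"; returns a dict with "color" (400x640x3 uint8, red, green, blue), "fx", "fy", "cx", "cy" (pixels), "origin" and "orientation" of the camera in the world. Camera axes: x right, y up, looking along -z (the intrinsics and any distortion apply to the point x, -y, -z); pixel columns grow to the right and rows downward; lengths in m; the calibration is good to about 2 mm. A picture is of the moment at which its call begins. There is no depth.
- arm.finish_job(): hands the job in, once; it reports no verdict.
Trained networks look in a picture, given as the dict that the camera call returned (one of the last four; its "shot" number tells which), for a name from the list of things; names that differ only in an ending like _2 or _b are one class to them, and where a whole thing is asked for, a point or a joint stands for the part that bears it (a point fixed in the world has none). Each returns a list of dicts, best first, with "p" (0 to 1); they miss things now and then, are a little off and sometimes report something else, mostly with a low value. They report only what shows in the picture. A call takes as long as a camera call. They do not tell look-alikes from the thing itself.
- look_for(query, picture): "bbox" ([centre column, centre row, width, height] in pixels, round what is visible of it).
The state is a dict: "time_s": time; "joints": joint angles; "qd": joint speeds; "effort": joint torques, N m; "position": TCP position; "ee_rot": TCP orientation; "wrist_force": force on the tool from outside, world axes, zero at the start; "moment": the same for the moment, N m; "grip_width": opening from 0.0 (shut) to 1.0 (fully open).
Only numpy, scipy, OpenCV 4.12 (cv2) and the standard library are available. Lean on these libraries where they do the work, as an engineer would, in place of code of your own. Each camera call takes 0.05 s, during which the arm holds its last target.

## Working session

There is one attempt and no reset: what is moved stays moved. The work goes in short steps, Python scripts to look and compute and a tool call to move; the robot and the scene stay as the last step left them, time stands still between calls to the robot, and variables do not carry over. Pictures are saved under pics/ and viewed, and the job is handed in when it is done.

Besides the shell and the picture viewer there is one more tool, called after "Emit:" as name([rows], argument=value, ...), one row to a line, values as JSON. jog_arm: Moves the arm, as the interface text tells. Its arguments: {"type":"object","properties":{"plan":{"type":"array","items":{"type":"object","properties":{"jaw":{"type":"number"},"tx":{"type":"number"},"ty":{"type":"number"},"tz":{"type":"number"},"roll":{"type":"number"}}}}},"required":["plan"]}

```bash
ls; mkdir -p pics; python3 - <<'E'
from cell import telemetry, imaging, arm, look_for
import cv2
print(telemetry.get_obs())
for n in ("top","side"):
    p=imaging.capture(n)
    print(n,{k:v for k,v in p.items() if k!="color"})
    cv2.imwrite(f"pics/{n}0.png",p["color"][:,:,::-1])
    for q in ["chuck","side_mat","plate","tin_red","pad_red","tin_blue","pad_blue","tin_yellow","pad_yellow"]:
        print(q,[(round(d["p"],2),[round(float(x),1) for x in d["bbox"]]) for d in look_for(q,p)])
E
```

```text
pics
{'time_s': 0.0, 'joints': array([-1.37549975e+00,  4.94172074e-01,  1.34612976e+00, -5.89317693e-05,
        1.30251713e+00, -9.54785177e-02]), 'qd': array([-0.00038759, -0.00138978, -0.00071725, -0.00017075, -0.00087828,
        0.00063837]), 'effort': array([-1.85760480e-03, -8.78828788e+01, -3.81856978e+01,  7.06982659e-02,
        5.32849773e-02, -7.06033802e-05]), 'position': array([ 0.1791127 , -0.59841249,  0.23834563]), 'ee_rot': array([[-9.58017469e-01, -2.93717659e-04,  2.86709684e-01],
       [-2.86709828e-01,  1.19196871e-03, -9.58016729e-01],
       [-6.03625430e-05, -9.99999246e-01, -1.22613859e-03]]), 'wrist_force': array([-0.28309834, -0.94377392, -0.69727869]), 'moment': array([-0.04096128, -0.02585892, -0.00531525]), 'grip_width': 1.003273026136132}
top {'fx': 415.5005444687796, 'fy': 415.5005444687796, 'cx': 321.69195609028856, 'cy': 200.01602806320116, 'origin': array([ 0.33050145, -0.01575703,  0.77930984]), 'orientation': array([[ 0.13588793,  0.96300216, -0.23272581],
       [-0.99070274,  0.13053601, -0.03832014],
       [-0.00652328,  0.23576934,  0.9717
[... 765 characters left out ...]
99943644,  0.01682489, -0.02904708],
       [-0.03130605, -0.77944901,  0.62568296],
       [-0.01211367,  0.6262397 ,  0.77953646]]), 'shot': 2}
chuck [(0.57, [289.4, 205.7, 20.7, 31.2])]
side_mat [(0.67, [327.8, 123.5, 119.9, 41.9]), (0.38, [292.1, 206.0, 17.3, 29.4])]
plate [(0.65, [287.7, 349.0, 64.4, 66.2])]
tin_red [(0.66, [282.2, 227.2, 31.1, 49.8])]
pad_red [(0.84, [387.2, 311.2, 63.4, 61.2]), (0.65, [284.2, 246.1, 43.9, 33.6])]
tin_blue [(0.95, [332.9, 199.9, 32.4, 56.4]), (0.34, [329.3, 125.2, 117.8, 40.7])]
pad_blue [(0.61, [330.8, 218.5, 43.3, 29.4])]
tin_yellow [(0.74, [287.2, 350.1, 65.6, 65.9]), (0.63, [301.3, 161.9, 25.0, 54.1])]
pad_yellow [(0.7, [300.4, 182.9, 42.0, 24.9])]
```

View pics/top0.png

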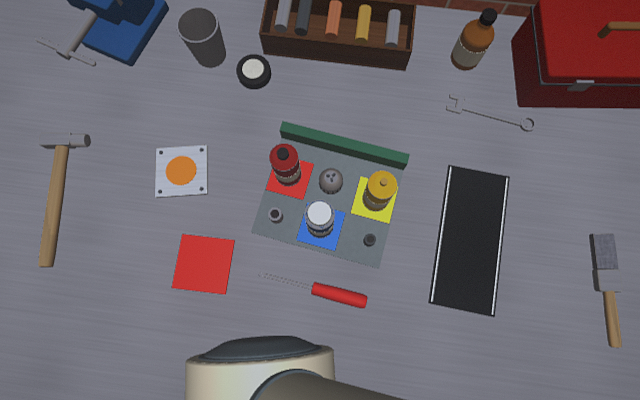

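View pics/side0.png

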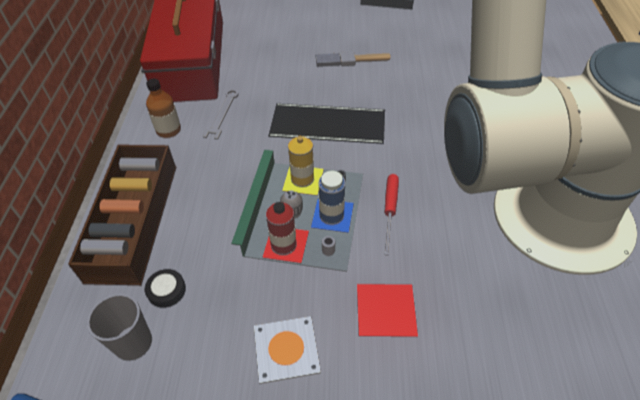

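```bash
cat > h.py <<'E'
import numpy as np, cv2
from cell import telemetry, imaging, arm, look_for
def proj(c,P):
    P=np.atleast_2d(P).astype(float); q=(P-c["origin"])@c["orientation"]
    return np.stack([c["cx"]+c["fx"]*q[:,0]/-q[:,2], c["cy"]-c["fy"]*q[:,1]/-q[:,2]],1)
def back(c,uv,z):
    uv=np.atleast_2d(uv).astype(float)
    d=np.stack([(uv[:,0]-c["cx"])/c["fx"],-(uv[:,1]-c["cy"])/c["fy"],-np.ones(len(uv))],1)@c["orientation"].T
    o=c["origin"]; return o+d*((z-o[2])/d[:,2])[:,None]
def circ(x,y,z,r,n=60):
    a=np.linspace(0,2*np.pi,n); return np.stack([x+r*np.cos(a),y+r*np.sin(a),0*a+z],1)
def crop(c,box,k,name,circles=(),polys=()):
    im=cv2.resize(c["color"][:,:,::-1],None,fx=k,fy=k,interpolation=cv2.INTER_CUBIC).copy()
    for a in circles:
        cv2.polylines(im,[np.round((proj(c,circ(*a))+.5)*k-.5).astype(int)],True,(0,255,0),1)
    for a in polys:
        cv2.polylines(im,[np.round((proj(c,a)+.5)*k-.5).astype(int)],True,(255,0,255),1)
    x0,y0,x1,y1=[int(v*k) for v in box]; cv2.imwrite("pics/"+name,im[y0:y1,x0:x1])
def mask(c,name):
    h=cv2.cvtColor(c["color"],cv2.COLOR_RGB2HSV); H,S,V=[h[:,:,i].astype(int) for i in range(3)]
    return {"red":((H<7)|(H>173))&(S>150)&(V>90),"blue":(H>100)&(H<125)&(S>130)&(V>80),"yellow":(H>22)&(H<34)&(S>140)&(V>90),
     "orange":(H>8)&(H<21)&(S>150)&(V>130),"black":(V<55)}[name]
E
python3 - <<'E'
from h import *
T=imaging.capture("top");S=imaging.capture("side")
for n,c in(("T",T),("S",S)):
    for col,z in(("orange",.008),("black",.003),("red",.006),("blue",.006),("yellow",.006)):
        m=mask(c,col).astype(np.uint8)
        k,l,st,ce=cv2.connectedComponentsWithStats(m)
        for i in np.argsort(-st[1:,4])[:3]+1:
            if st[i,4]<150: continue
            cn=cv2.findContours((l==i).astype(np.uint8),0,2)[0][0]
            r=cv2.minAreaRect(back(c,cn[:,0].astype(float),z)[:,:2].astype(np.float32))
            print(n,col,st[i],back(c,ce[i],z)[0].round(4),np.round(r[0],4),np.round(r[1],4),round(r[2],1))
E
```

```text
T orange [166 157  30  28 662] [0.5375 0.295  0.008 ] [0.5371 0.2953] [0.0551 0.0573] 7.7
T black [ 432  166   74  151 7916] [ 0.4753 -0.2714  0.003 ] [ 0.4822 -0.2741] [0.1121 0.2672] 86.0
T black [ 260   34  151   36 2736] [0.8375 0.0306 0.003 ] [0.837  0.0344] [0.3206 0.0448] 90.0
T black [ 512    6   65   98 1276] [ 0.8751 -0.369   0.003 ] [ 0.8834 -0.366 ] [0.2037 0.1318] 28.8
T red [ 540    0  100   77 6969] [ 0.9398 -0.4977  0.006 ] [ 0.9428 -0.5074] [0.1821 0.2167] 7.5
T red [ 172  234   62   60 2900] [0.3658 0.2156 0.006 ] [0.3668 0.2157] [0.099  0.0995] 1.1
T red [312 283  55  25 716] [ 0.3447 -0.0414  0.006 ] [ 0.345  -0.0401] [0.1004 0.0238] 82.9
T blue [  83    0   82   61 1914] [0.8184 0.4893 0.006 ] [0.8508 0.4892] [0.1123 0.1605] 72.9
T blue [296 210  49  41 744] [0.4521 0.0048 0.006 ] [0.4655 0.0101] [0.0755 0.0753] 82.2
T blue [ 84   0  29   9 153] [0.888  0.5512 0.006 ] [0.8842 0.557 ] [0.0202 0.0612] 7.5
T yellow [ 351  174   47   49 1103] [ 0.5337 -0.0872  0.006 ] [ 0.5408 -0.086 ] [0.0748 0.0943] 82.0
S orange [269 332  34  32 857] [0.5389 0.2966 0.008 ] [0.5392
[... 179 characters left out ...]
03 ] [ 0.4821 -0.2706] [0.0949 0.2636] 86.0
S black [  72  147   92  115 1544] [ 0.9327 -0.0306  0.003 ] [ 0.909  -0.0222] [0.3102 0.1065] 89.9
S red [ 140    0   74   63 3743] [ 0.9226 -0.6473  0.006 ] [ 0.925  -0.6695] [0.1881 0.3306] 6.9
S red [ 358  285   59   51 2863] [0.3679 0.2227 0.006 ] [0.368  0.2204] [0.0988 0.0966] 1.4
S red [263 230  45  32 534] [0.5471 0.0964 0.006 ] [0.5553 0.085 ] [0.0739 0.0739] 81.8
S blue [311 200  42  32 514] [0.4633 0.0238 0.006 ] [0.4662 0.0121] [0.0746 0.0748] 82.0
S yellow [283 169  40  26 405] [ 0.5286 -0.0706  0.006 ] [ 0.5313 -0.0822] [0.0726 0.0739] 82.5
S yellow [290 139  20  15 194] [ 0.5443 -0.182   0.006 ] [ 0.5441 -0.1847] [0.0436 0.0454] 1.1
```

```bash
python3 - <<'E'
from h import *
T=imaging.capture("top");S=imaging.capture("side")
def rect(x,y,w,h,a,z):
    a=np.radians(a); p=np.array([[-w,-h],[w,-h],[w,h],[-w,h]])/2
    R=np.array([[np.cos(a),-np.sin(a)],[np.sin(a),np.cos(a)]]); return np.c_[p@R.T+[x,y],[z]*4]
C=[];P=[rect(.482,-.2725,.27,.12,-4,.003)]
for x,y,h in((.5555,.085,.12),(.466,.0115,.112),(.531,-.083,.12)):
    P.append(rect(x,y,.076,.076,-8,.006)); C+=[(x,y,.006,.025),(x,y,.106,.025)]
g=back(T,[[331,173]],.062)[0]; g2=back(S,[[291,194]],.062)[0];print(g,g2)
x,y=(g+g2)[:2]/2
C+=[(x,y,.003,.019),(x,y,.015,.022),(x,y,.043,.022),(.538,.2955,.008,.03)]
crop(T,(240,100,440,290),4,"t1.png",C,P);crop(S,(220,120,400,270),4,"s1.png",C,P)
crop(T,(140,130,540,330),2,"t1m.png",C,P)
E
```

```text
[0.55424552 0.00269974 0.062     ] [0.54709222 0.00632913 0.062     ]
```

View pics/t1.png

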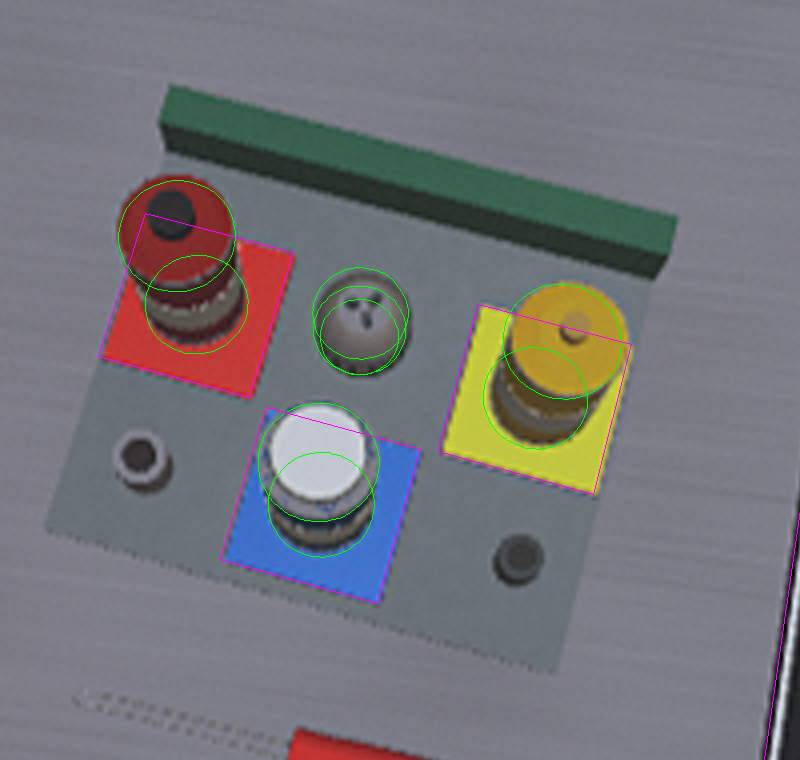

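View pics/s1.png

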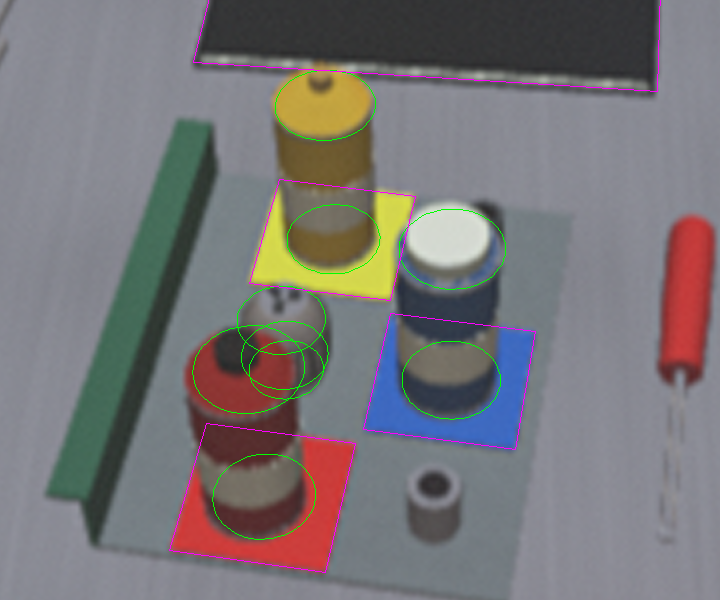

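View pics/t1m.png

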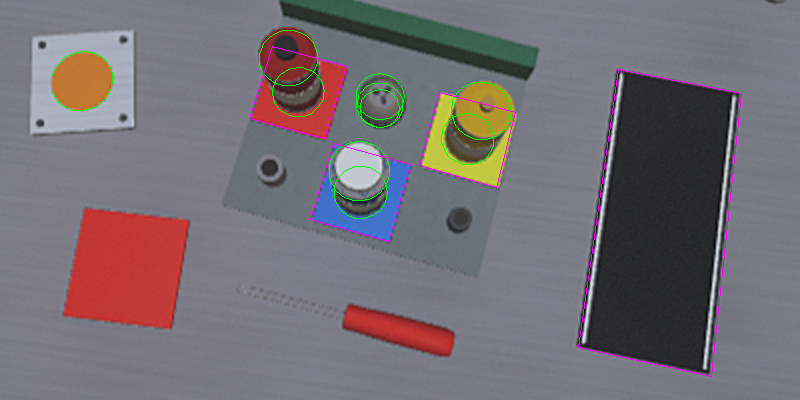

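Emit:
jog_arm([
  {"jaw": -1, "tx": 1.95, "ty": 2.85},
  {"jaw": -1, "tx": 1.95, "ty": 2.85},
  {"jaw": -1, "tx": 1.95, "ty": 2.85},
  {"jaw": -1, "tx": 1.95, "ty": 2.85},
  {"jaw": -1, "tx": 1.95, "ty": 2.85},
  {"jaw": -1, "tx": 1.95, "ty": 2.85},
  {"jaw": -1, "tx": 1.95, "ty": 2.85},
  {"jaw": -1, "tx": 1.95, "ty": 2.85},
  {"jaw": -1, "tx": 1.95, "ty": 2.85},
  {"jaw": -1, "tx": 1.95, "ty": 2.85},
])

```text
validation failed for argument at $.pl...
```

Emit:
jog_arm([
  {"jaw": -1, "tx": 1.95, "ty": 2.85, "tz": 0, "roll": 0},
  {"jaw": -1, "tx": 1.95, "ty": 2.85, "tz": 0, "roll": 0},
  {"jaw": -1, "tx": 1.95, "ty": 2.85, "tz": 0, "roll": 0},
  {"jaw": -1, "tx": 1.95, "ty": 2.85, "tz": 0, "roll": 0},
  {"jaw": -1, "tx": 1.95, "ty": 2.85, "tz": 0, "roll": 0},
  {"jaw": -1, "tx": 1.95, "ty": 2.85, "tz": 0, "roll": 0},
  {"jaw": -1, "tx": 1.95, "ty": 2.85, "tz": 0, "roll": 0},
  {"jaw": -1, "tx": 1.95, "ty": 2.85, "tz": 0, "roll": 0},
  {"jaw": -1, "tx": 1.95, "ty": 2.85, "tz": 0, "roll": 0},
  {"jaw": -1, "tx": 1.95, "ty": 2.85, "tz": 0, "roll": 0},
])

```text
time_s: 2.03
position: [0.3749, -0.3123, 0.2391]
ee_rot: [[-0.958, 0.0, 0.287], [-0.287, -0.0, -0.958], [-0.0, -1.0, 0.0]]
wrist_force: [1.0, -0.7, 0.2]
grip_width: 1.002
```

Emit:
jog_arm([
  {"jaw": -1, "tx": 1.94, "ty": 2.85, "tz": 0, "roll": 0},
  {"jaw": -1, "tx": 1.94, "ty": 2.85, "tz": 0, "roll": 0},
  {"jaw": -1, "tx": 1.94, "ty": 2.85, "tz": 0, "roll": 0},
  {"jaw": -1, "tx": 1.94, "ty": 2.85, "tz": 0, "roll": 0},
  {"jaw": -1, "tx": 1.94, "ty": 2.85, "tz": 0, "roll": 0},
  {"jaw": -1, "tx": 1.94, "ty": 2.85, "tz": 0, "roll": 0},
  {"jaw": -1, "tx": 1.94, "ty": 2.85, "tz": 0, "roll": 0},
  {"jaw": -1, "tx": 1.94, "ty": 2.85, "tz": 0, "roll": 0},
  {"jaw": -1, "tx": 0, "ty": 0, "tz": 0, "roll": 0},
  {"jaw": -1, "tx": 0, "ty": 0, "tz": 0, "roll": 0},
])

```text
time_s: 2.87
position: [0.53, -0.0844, 0.2388]
ee_rot: [[-0.957, 0.0, 0.289], [-0.289, -0.0, -0.957], [-0.0, -1.0, 0.0]]
wrist_force: [-0.2, -0.7, -0.4]
grip_width: 0.999
```

```bash
python3 - <<'E'
from h import *
print(telemetry.get_obs()["position"])
T=imaging.capture("top");S=imaging.capture("side")
C=[(.53,-.0845,.006,.025),(.53,-.0845,.106,.025),(.558,.0855,.006,.025),(.558,.0855,.106,.025)]
crop(T,(240,100,440,290),4,"t2.png",C);crop(S,(220,120,400,270),4,"s2.png",C)
E
```

```text
[ 0.53000884 -0.08441278  0.23881393]
```

View pics/s2.png

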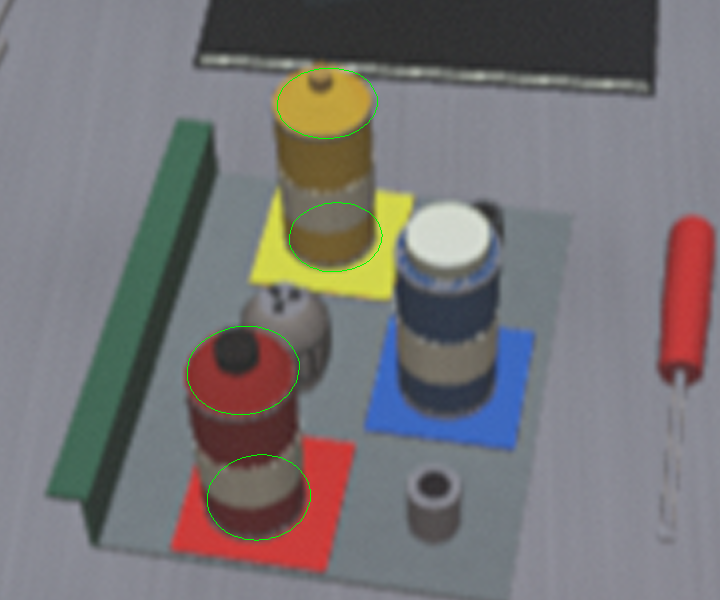

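View pics/t2.png

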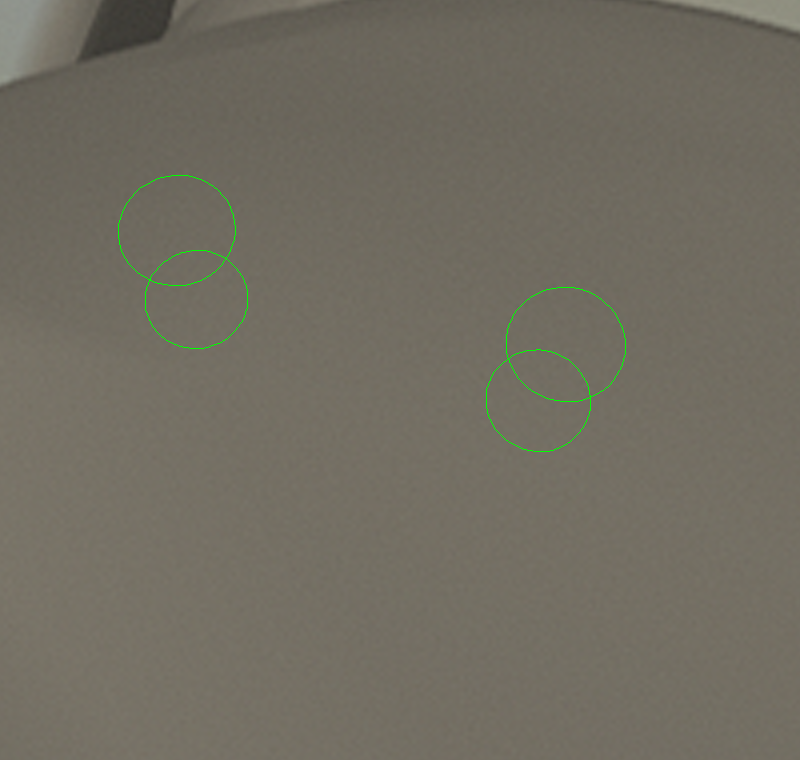

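Emit:
jog_arm([
  {"jaw": -1, "tx": 0, "ty": 0, "tz": -2.4, "roll": 0},
  {"jaw": -1, "tx": 0, "ty": 0, "tz": -2.4, "roll": 0},
  {"jaw": -1, "tx": 0, "ty": 0, "tz": -2.4, "roll": 0},
  {"jaw": -1, "tx": 0, "ty": 0, "tz": -2.4, "roll": 0},
  {"jaw": -1, "tx": 0.1, "ty": 0, "tz": -2.4, "roll": 0},
  {"jaw": -1, "tx": 0, "ty": 0, "tz": -1.8, "roll": 0},
  {"jaw": -1, "tx": 0, "ty": 0, "tz": -1.0, "roll": 0},
  {"jaw": -1, "tx": 0, "ty": 0, "tz": 0, "roll": 0},
  {"jaw": 1, "tx": 0, "ty": 0, "tz": 0, "roll": 0},
  {"jaw": 1, "tx": 0, "ty": 0, "tz": 0, "roll": 0},
])

```text
time_s: 3.8
position: [0.5309, -0.0863, 0.092]
ee_rot: [[-0.958, 0.001, 0.286], [-0.286, -0.0, -0.958], [-0.001, -1.0, 0.001]]
wrist_force: [-0.0, -0.7, -1.0]
grip_width: 0.886
```

Emit:
jog_arm([
  {"jaw": 1, "tx": 0, "ty": 0, "tz": 0, "roll": 0},
  {"jaw": 1, "tx": 0, "ty": 0, "tz": 0, "roll": 0},
  {"jaw": 1, "tx": 0, "ty": 0, "tz": 0, "roll": 0},
  {"jaw": 1, "tx": 0, "ty": 0, "tz": 0, "roll": 0},
  {"jaw": 1, "tx": 0, "ty": 0, "tz": 0, "roll": 0},
  {"jaw": 1, "tx": 0, "ty": 0, "tz": 0, "roll": 0},
])

```text
time_s: 4.3
position: [0.5306, -0.0858, 0.0912]
ee_rot: [[-0.958, 0.001, 0.287], [-0.287, -0.0, -0.958], [-0.0, -1.0, 0.0]]
wrist_force: [0.5, 0.2, 4.7]
grip_width: 0.539
```

Emit:
jog_arm([
  {"jaw": 1, "tx": 0, "ty": 0, "tz": 0.5, "roll": 0},
  {"jaw": 1, "tx": 0, "ty": 0, "tz": 1.0, "roll": 0},
  {"jaw": 1, "tx": 0, "ty": 0, "tz": 1.5, "roll": 0},
  {"jaw": 1, "tx": 0.2, "ty": -1.2, "tz": 1.5, "roll": 0},
  {"jaw": 1, "tx": 0.4, "ty": -2.2, "tz": 0.5, "roll": 0},
  {"jaw": 1, "tx": 0.5, "ty": -2.5, "tz": 0, "roll": 0},
  {"jaw": 1, "tx": 0.5, "ty": -2.5, "tz": 0, "roll": 0},
  {"jaw": 1, "tx": 0.5, "ty": -2.5, "tz": 0, "roll": 0},
  {"jaw": 1, "tx": 0.5, "ty": -2.5, "tz": 0, "roll": 0},
  {"jaw": 1, "tx": 0.4, "ty": -2.2, "tz": 0, "roll": 0},
])

```text
time_s: 5.13
position: [0.5605, -0.2433, 0.1417]
ee_rot: [[-0.958, 0.0, 0.286], [-0.286, -0.0, -0.958], [-0.0, -1.0, 0.0]]
wrist_force: [-0.1, 0.4, -3.4]
grip_width: 0.54
```

Emit:
jog_arm([
  {"jaw": 1, "tx": 0.4, "ty": -2.0, "tz": 0, "roll": 0},
  {"jaw": 1, "tx": 0.2, "ty": -1.2, "tz": 0, "roll": 0},
  {"jaw": 1, "tx": 0.0, "ty": -0.4, "tz": -1.0, "roll": 0},
  {"jaw": 1, "tx": 0, "ty": 0, "tz": -1.5, "roll": 0},
  {"jaw": 1, "tx": 0, "ty": 0, "tz": -1.0, "roll": 0},
  {"jaw": 1, "tx": 0, "ty": 0, "tz": -0.7, "roll": 0},
  {"jaw": 1, "tx": 0, "ty": 0, "tz": 0, "roll": 0},
  {"jaw": 1, "tx": 0, "ty": 0, "tz": 0, "roll": 0},
])

```text
time_s: 5.8
position: [0.5662, -0.277, 0.0986]
ee_rot: [[-0.958, -0.001, 0.287], [-0.287, 0.001, -0.958], [0.001, -1.0, -0.001]]
wrist_force: [1.1, 0.5, -3.2]
grip_width: 0.54
```

```bash
python3 - <<'E'
from h import *
o=telemetry.get_obs();print(o["position"],o["wrist_force"],o["grip_width"])
S=imaging.capture("side")
x,y=o["position"][:2]
crop(S,(220,60,420,210),4,"s3.png",[(x,y,.003,.025),(x,y,.103,.025)])
E
```

```text
[ 0.56622394 -0.27702908  0.09862234] [ 1.12691337  0.52504436 -3.16926253] 0.5397222338981859
```

View pics/s3.png

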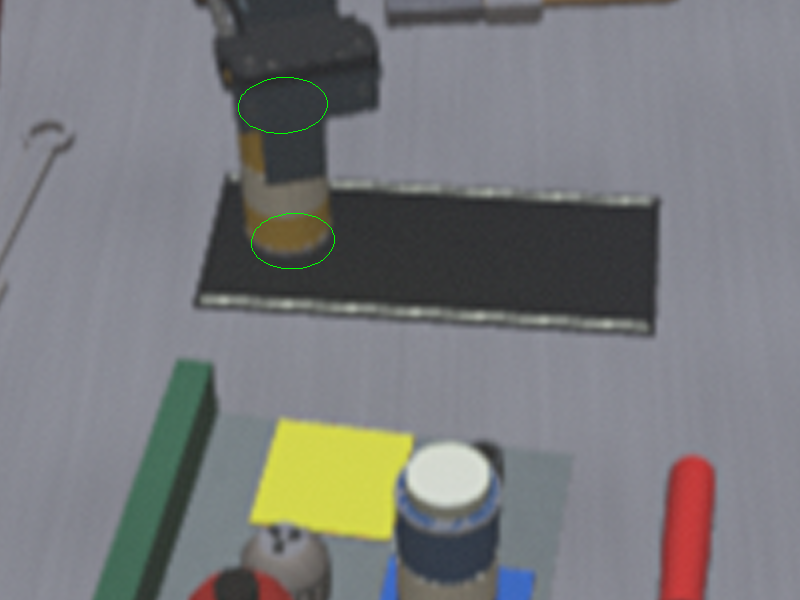

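Emit:
jog_arm([
  {"jaw": 1, "tx": 0, "ty": 0, "tz": -0.5, "roll": 0},
  {"jaw": 1, "tx": 0, "ty": 0, "tz": -0.3, "roll": 0},
  {"jaw": 1, "tx": 0, "ty": 0, "tz": -0.2, "roll": 0},
  {"jaw": 1, "tx": 0, "ty": 0, "tz": -0.05, "roll": 0},
  {"jaw": 1, "tx": 0, "ty": 0, "tz": 0, "roll": 0},
])

```text
time_s: 6.27
position: [0.5664, -0.2777, 0.0883]
ee_rot: [[-0.958, -0.0, 0.287], [-0.287, 0.0, -0.958], [0.0, -1.0, -0.0]]
wrist_force: [0.6, -1.9, -2.3]
grip_width: 0.541
```

Emit:
jog_arm([
  {"jaw": -1, "tx": 0, "ty": 0, "tz": 0, "roll": 0},
  {"jaw": -1, "tx": 0, "ty": 0, "tz": 0, "roll": 0},
  {"jaw": -1, "tx": 0, "ty": 0, "tz": 0, "roll": 0},
  {"jaw": -1, "tx": 0, "ty": 0, "tz": 0, "roll": 0},
  {"jaw": -1, "tx": 0, "ty": 0, "tz": 0, "roll": 0},
  {"jaw": -1, "tx": 0, "ty": 0, "tz": 2, "roll": 0},
  {"jaw": -1, "tx": 0, "ty": 0, "tz": 3, "roll": 0},
  {"jaw": -1, "tx": 0, "ty": 0, "tz": 3, "roll": 0},
  {"jaw": -1, "tx": 0, "ty": 0, "tz": 2, "roll": 0},
  {"jaw": -1, "tx": -0.5, "ty": 1.5, "tz": 0, "roll": 0},
])

```text
time_s: 7.1
position: [0.5639, -0.2656, 0.1931]
ee_rot: [[-0.958, 0.007, 0.286], [-0.286, -0.005, -0.958], [-0.005, -1.0, 0.006]]
wrist_force: [-0.5, 0.4, 0.6]
grip_width: 1.002
```

Emit:
jog_arm([
  {"jaw": -1, "tx": -1, "ty": 2.9, "tz": 0, "roll": 0},
  {"jaw": -1, "tx": -1, "ty": 2.9, "tz": 0, "roll": 0},
  {"jaw": -1, "tx": -1, "ty": 2.9, "tz": 0, "roll": 0},
  {"jaw": -1, "tx": -1, "ty": 2.9, "tz": 0, "roll": 0},
  {"jaw": -1, "tx": -1, "ty": 2.9, "tz": 0, "roll": 0},
  {"jaw": -1, "tx": -1, "ty": 2.9, "tz": 0, "roll": 0},
  {"jaw": -1, "tx": -1, "ty": 2.9, "tz": 0, "roll": 0},
  {"jaw": -1, "tx": -1, "ty": 2.9, "tz": 0, "roll": 0},
  {"jaw": -1, "tx": -1, "ty": 2.9, "tz": 0, "roll": 0},
  {"jaw": -1, "tx": -0.5, "ty": 1.3, "tz": 0, "roll": 0},
])

```text
time_s: 7.93
position: [0.4648, 0.0138, 0.1885]
ee_rot: [[-0.958, -0.001, 0.288], [-0.288, 0.001, -0.958], [0.0, -1.0, -0.001]]
wrist_force: [0.5, 0.7, -0.4]
grip_width: 0.999
```

```bash
python3 - <<'E'
from h import *
o=telemetry.get_obs();print(o["position"],o["wrist_force"],o["grip_width"])
S=imaging.capture("side")
C=[]
for x,y,z in((.5664,-.2777,.003),(.466,.0115,.006)): C+=[(x,y,z,.025),(x,y,z+.1,.025)]
crop(S,(220,60,420,260),3,"s4.png",C)
E
```

```text
[0.46479335 0.01381765 0.18851526] [ 0.50211037  0.663313   -0.42307441] 0.9985021507121296
```

View pics/s4.png

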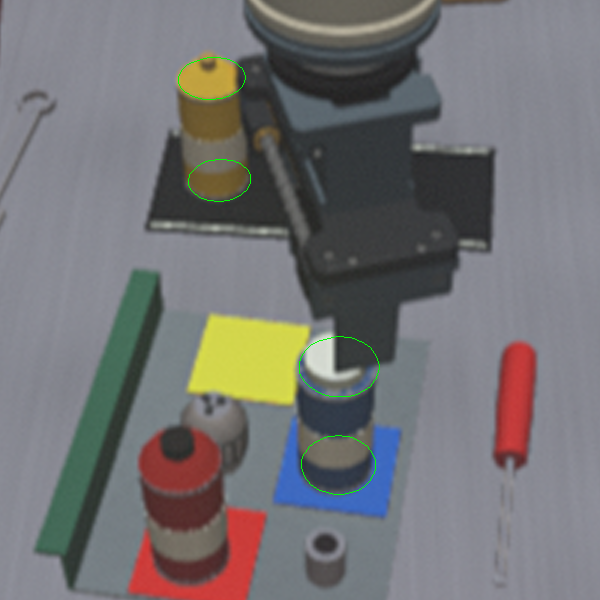

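Emit:
jog_arm([
  {"jaw": -1, "tx": 0.2, "ty": -0.2, "tz": -1, "roll": 0},
  {"jaw": -1, "tx": 0, "ty": 0, "tz": -2.4, "roll": 0},
  {"jaw": -1, "tx": 0, "ty": 0, "tz": -2.4, "roll": 0},
  {"jaw": -1, "tx": 0, "ty": 0, "tz": -2.4, "roll": 0},
  {"jaw": -1, "tx": 0, "ty": 0, "tz": -1.5, "roll": 0},
  {"jaw": -1, "tx": 0, "ty": 0, "tz": 0, "roll": 0},
  {"jaw": -1, "tx": 0, "ty": 0, "tz": 0, "roll": 0},
  {"jaw": 1, "tx": 0, "ty": 0, "tz": 0, "roll": 0},
  {"jaw": 1, "tx": 0, "ty": 0, "tz": 0, "roll": 0},
  {"jaw": 1, "tx": 0, "ty": 0, "tz": 0, "roll": 0},
])

```text
time_s: 8.82
position: [0.4691, 0.009, 0.0923]
ee_rot: [[-0.958, 0.002, 0.287], [-0.287, -0.0, -0.958], [-0.002, -1.0, 0.001]]
wrist_force: [-0.1, 0.3, 0.2]
grip_width: 0.809
```

Emit:
jog_arm([
  {"jaw": 1, "tx": 0, "ty": 0, "tz": 0, "roll": 0},
  {"jaw": 1, "tx": 0, "ty": 0, "tz": 0, "roll": 0},
  {"jaw": 1, "tx": 0, "ty": 0, "tz": 0, "roll": 0},
  {"jaw": 1, "tx": 0, "ty": 0, "tz": 0, "roll": 0},
])

```text
time_s: 9.15
position: [0.4684, 0.0093, 0.0916]
ee_rot: [[-0.958, 0.0, 0.287], [-0.287, 0.0, -0.958], [-0.0, -1.0, -0.0]]
wrist_force: [0.6, 0.2, -2.2]
grip_width: 0.538
```

Emit:
jog_arm([
  {"jaw": 1, "tx": 0, "ty": 0, "tz": 0.5, "roll": 0},
  {"jaw": 1, "tx": 0, "ty": 0, "tz": 1.0, "roll": 0},
  {"jaw": 1, "tx": 0, "ty": 0, "tz": 1.5, "roll": 0},
  {"jaw": 1, "tx": 0, "ty": 0, "tz": 1.5, "roll": 0},
  {"jaw": 1, "tx": -0.3, "ty": -1.2, "tz": 0.5, "roll": 0},
  {"jaw": 1, "tx": -0.7, "ty": -2.5, "tz": 0, "roll": 0},
  {"jaw": 1, "tx": -0.7, "ty": -2.8, "tz": 0, "roll": 0},
  {"jaw": 1, "tx": -0.7, "ty": -2.8, "tz": 0, "roll": 0},
  {"jaw": 1, "tx": -0.7, "ty": -2.8, "tz": 0, "roll": 0},
  {"jaw": 1, "tx": -0.7, "ty": -2.8, "tz": 0, "roll": 0},
])

```text
time_s: 9.98
position: [0.4298, -0.1409, 0.1417]
ee_rot: [[-0.958, 0.0, 0.287], [-0.287, -0.0, -0.958], [-0.0, -1.0, 0.0]]
wrist_force: [1.1, -1.0, -2.8]
grip_width: 0.534
```

Emit:
jog_arm([
  {"jaw": 1, "tx": -0.7, "ty": -2.8, "tz": 0, "roll": 0},
  {"jaw": 1, "tx": -0.7, "ty": -2.8, "tz": 0, "roll": 0},
  {"jaw": 1, "tx": -0.7, "ty": -2.8, "tz": 0, "roll": 0},
  {"jaw": 1, "tx": -0.7, "ty": -2.5, "tz": 0, "roll": 0},
  {"jaw": 1, "tx": -0.5, "ty": -1.2, "tz": 0, "roll": 0},
  {"jaw": 1, "tx": 0, "ty": -0.6, "tz": -1.0, "roll": 0},
  {"jaw": 1, "tx": 0, "ty": 0, "tz": -1.5, "roll": 0},
  {"jaw": 1, "tx": 0, "ty": 0, "tz": -1.5, "roll": 0},
  {"jaw": 1, "tx": 0, "ty": 0, "tz": -0.5, "roll": 0},
  {"jaw": 1, "tx": 0, "ty": 0, "tz": 0, "roll": 0},
])

```text
time_s: 10.82
position: [0.3969, -0.2657, 0.0952]
ee_rot: [[-0.958, -0.002, 0.287], [-0.287, 0.002, -0.958], [0.001, -1.0, -0.002]]
wrist_force: [-0.4, 0.5, -1.7]
grip_width: 0.537
```

```bash
python3 - <<'E'
from h import *
o=telemetry.get_obs();print(o["position"],o["wrist_force"],o["grip_width"])
S=imaging.capture("side")
x,y=o["position"][:2]
crop(S,(220,60,420,210),4,"s5.png",[(x,y,.003,.025),(x,y,.103,.025)])
E
```

```text
[ 0.39687055 -0.26570907  0.09516851] [-0.35572559  0.47617932 -1.73007159] 0.5365589904801564
```

View pics/s5.png

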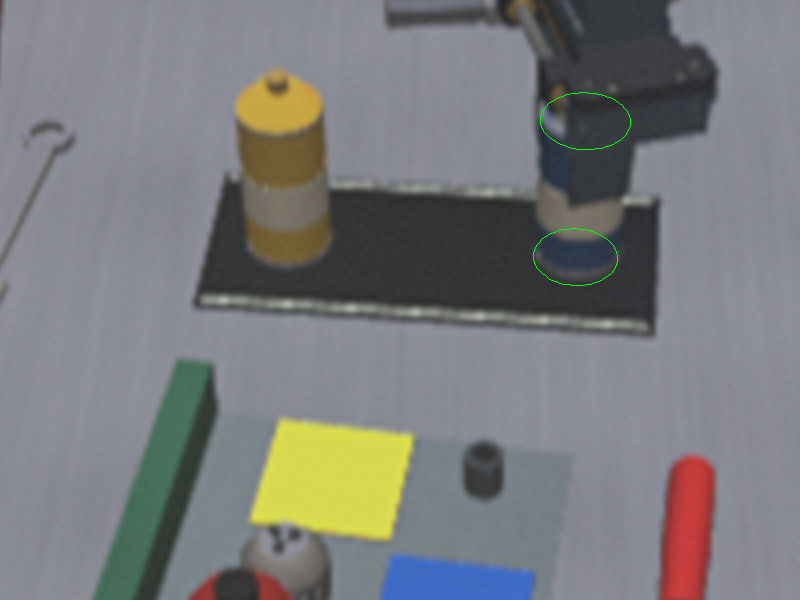

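Emit:
jog_arm([
  {"jaw": 1, "tx": 0, "ty": 0, "tz": -0.4, "roll": 0},
  {"jaw": 1, "tx": 0, "ty": 0, "tz": -0.3, "roll": 0},
  {"jaw": 1, "tx": 0, "ty": 0, "tz": -0.1, "roll": 0},
  {"jaw": 1, "tx": 0, "ty": 0, "tz": 0, "roll": 0},
  {"jaw": 1, "tx": 0, "ty": 0, "tz": 0, "roll": 0},
])

```text
time_s: 11.28
position: [0.3975, -0.2668, 0.0886]
ee_rot: [[-0.958, 0.0, 0.287], [-0.287, -0.0, -0.958], [-0.0, -1.0, 0.0]]
wrist_force: [-0.5, 1.1, -2.7]
grip_width: 0.533
```

Emit:
jog_arm([
  {"jaw": -1, "tx": 0, "ty": 0, "tz": -0.05, "roll": 0},
  {"jaw": -1, "tx": 0, "ty": 0, "tz": 0, "roll": 0},
  {"jaw": -1, "tx": 0, "ty": 0, "tz": 0, "roll": 0},
  {"jaw": -1, "tx": 0, "ty": 0, "tz": 0, "roll": 0},
  {"jaw": -1, "tx": 0, "ty": 0, "tz": 0, "roll": 0},
  {"jaw": -1, "tx": 0, "ty": 0, "tz": 2, "roll": 0},
  {"jaw": -1, "tx": 0, "ty": 0, "tz": 3, "roll": 0},
  {"jaw": -1, "tx": 0, "ty": 0, "tz": 3, "roll": 0},
  {"jaw": -1, "tx": 0, "ty": 0, "tz": 2.5, "roll": 0},
  {"jaw": -1, "tx": 0.7, "ty": 1.5, "tz": 0, "roll": 0},
])

```text
time_s: 12.12
position: [0.4057, -0.2545, 0.1973]
ee_rot: [[-0.958, 0.005, 0.285], [-0.285, -0.005, -0.958], [-0.004, -1.0, 0.006]]
wrist_force: [1.5, 0.2, 0.1]
grip_width: 1.001
```

Emit:
jog_arm([
  {"jaw": -1, "tx": 1.4, "ty": 3.1, "tz": 0, "roll": 0},
  {"jaw": -1, "tx": 1.4, "ty": 3.1, "tz": 0, "roll": 0},
  {"jaw": -1, "tx": 1.4, "ty": 3.1, "tz": 0, "roll": 0},
  {"jaw": -1, "tx": 1.4, "ty": 3.1, "tz": 0, "roll": 0},
  {"jaw": -1, "tx": 1.4, "ty": 3.1, "tz": 0, "roll": 0},
  {"jaw": -1, "tx": 1.4, "ty": 3.1, "tz": 0, "roll": 0},
  {"jaw": -1, "tx": 1.4, "ty": 3.1, "tz": 0, "roll": 0},
  {"jaw": -1, "tx": 1.4, "ty": 3.1, "tz": 0, "roll": 0},
  {"jaw": -1, "tx": 1.4, "ty": 3.1, "tz": 0, "roll": 0},
  {"jaw": -1, "tx": 1.4, "ty": 3.1, "tz": 0, "roll": 0},
])

```text
time_s: 12.95
position: [0.5447, 0.06, 0.193]
ee_rot: [[-0.958, 0.0, 0.287], [-0.287, -0.0, -0.958], [-0.0, -1.0, 0.0]]
wrist_force: [0.9, -0.9, -0.2]
grip_width: 0.999
```

Emit:
jog_arm([
  {"jaw": -1, "tx": 1.3, "ty": 2.7, "tz": 0, "roll": 0},
  {"jaw": -1, "tx": 0, "ty": 0, "tz": 0, "roll": 0},
  {"jaw": -1, "tx": 0, "ty": 0, "tz": 0, "roll": 0},
])

```text
time_s: 13.2
position: [0.5576, 0.0865, 0.1926]
ee_rot: [[-0.957, -0.0, 0.289], [-0.289, -0.0, -0.957], [0.0, -1.0, -0.0]]
wrist_force: [-0.0, -1.3, 0.9]
grip_width: 0.999
```

```bash
python3 - <<'E'
from h import *
o=telemetry.get_obs();print(o["position"],o["wrist_force"],o["grip_width"])
S=imaging.capture("side")
C=[]
for x,y,z in((.558,.0855,.006),): C+=[(x,y,z,.025),(x,y,z+.1,.025)]
crop(S,(220,60,420,260),3,"s6.png",C)
E
```

```text
[0.55760128 0.08651648 0.19263917] [-0.02973382 -1.26730393  0.91110809] 0.9991732737565913
```

View pics/s6.png

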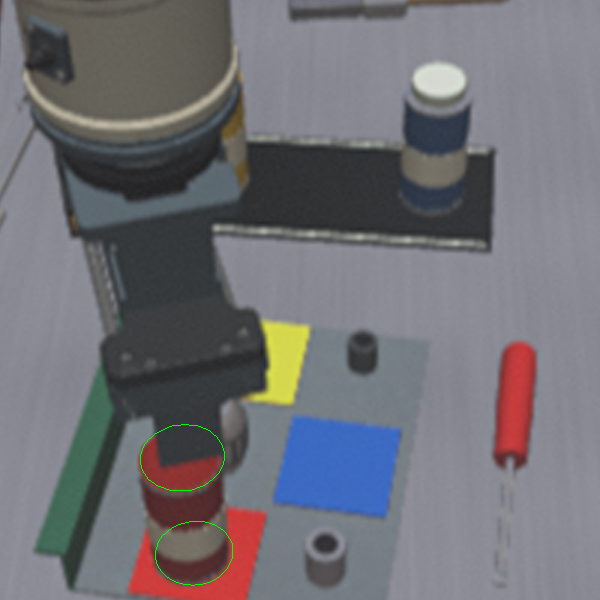

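Emit:
jog_arm([
  {"jaw": -1, "tx": 0.1, "ty": -0.1, "tz": -1.3, "roll": 0},
  {"jaw": -1, "tx": 0, "ty": 0, "tz": -2.4, "roll": 0},
  {"jaw": -1, "tx": 0, "ty": 0, "tz": -2.4, "roll": 0},
  {"jaw": -1, "tx": 0, "ty": 0, "tz": -2.4, "roll": 0},
  {"jaw": -1, "tx": 0, "ty": 0, "tz": -1.6, "roll": 0},
  {"jaw": -1, "tx": 0, "ty": 0, "tz": 0, "roll": 0},
  {"jaw": -1, "tx": 0, "ty": 0, "tz": 0, "roll": 0},
  {"jaw": 1, "tx": 0, "ty": 0, "tz": 0, "roll": 0},
  {"jaw": 1, "tx": 0, "ty": 0, "tz": 0, "roll": 0},
  {"jaw": 1, "tx": 0, "ty": 0, "tz": 0, "roll": 0},
])

```text
time_s: 14.08
position: [0.559, 0.0841, 0.0931]
ee_rot: [[-0.958, 0.002, 0.287], [-0.287, 0.0, -0.958], [-0.002, -1.0, 0.0]]
wrist_force: [0.2, -1.0, -0.7]
grip_width: 0.808
```

Emit:
jog_arm([
  {"jaw": 1, "tx": 0, "ty": 0, "tz": 0, "roll": 0},
  {"jaw": 1, "tx": 0, "ty": 0, "tz": 0, "roll": 0},
  {"jaw": 1, "tx": 0, "ty": 0, "tz": 0, "roll": 0},
  {"jaw": 1, "tx": 0, "ty": 0, "tz": 0, "roll": 0},
])

```text
time_s: 14.42
position: [0.5584, 0.0843, 0.0921]
ee_rot: [[-0.958, 0.0, 0.287], [-0.287, 0.0, -0.958], [-0.0, -1.0, -0.0]]
wrist_force: [-0.3, 0.0, 0.5]
grip_width: 0.545
```

Emit:
jog_arm([
  {"jaw": 1, "tx": 0, "ty": 0, "tz": 0.5, "roll": 0},
  {"jaw": 1, "tx": 0, "ty": 0, "tz": 1.5, "roll": 0},
  {"jaw": 1, "tx": 0, "ty": 0, "tz": 2.5, "roll": 0},
  {"jaw": 1, "tx": 0, "ty": 0, "tz": 2.5, "roll": 0},
  {"jaw": 1, "tx": 0, "ty": 0, "tz": 1.5, "roll": 0},
  {"jaw": 1, "tx": -0.3, "ty": -1.2, "tz": 0.5, "roll": 0},
  {"jaw": 1, "tx": -0.6, "ty": -2.5, "tz": 0, "roll": 0},
  {"jaw": 1, "tx": -0.6, "ty": -2.9, "tz": 0, "roll": 0},
  {"jaw": 1, "tx": -0.6, "ty": -2.9, "tz": 0, "roll": 0},
  {"jaw": 1, "tx": -0.6, "ty": -2.9, "tz": 0, "roll": 0},
])

```text
time_s: 15.25
position: [0.5303, -0.0413, 0.1815]
ee_rot: [[-0.958, -0.001, 0.287], [-0.287, 0.0, -0.958], [0.001, -1.0, -0.0]]
wrist_force: [0.2, 0.0, -1.6]
grip_width: 0.543
```

Emit:
jog_arm([
  {"jaw": 1, "tx": -0.6, "ty": -2.9, "tz": 0, "roll": 0},
  {"jaw": 1, "tx": -0.6, "ty": -2.9, "tz": 0, "roll": 0},
  {"jaw": 1, "tx": -0.6, "ty": -2.9, "tz": 0, "roll": 0},
  {"jaw": 1, "tx": -0.6, "ty": -2.9, "tz": 0, "roll": 0},
  {"jaw": 1, "tx": -0.6, "ty": -2.9, "tz": 0, "roll": 0},
  {"jaw": 1, "tx": -0.6, "ty": -2.9, "tz": 0, "roll": 0},
  {"jaw": 1, "tx": -0.6, "ty": -2.7, "tz": 0, "roll": 0},
  {"jaw": 1, "tx": -0.5, "ty": -2.0, "tz": 0, "roll": 0},
  {"jaw": 1, "tx": -0.2, "ty": -1.2, "tz": 0, "roll": 0},
  {"jaw": 1, "tx": 0, "ty": 0, "tz": -1, "roll": 0},
])

```text
time_s: 16.08
position: [0.4823, -0.2755, 0.1727]
ee_rot: [[-0.959, 0.002, 0.285], [-0.285, -0.002, -0.959], [-0.001, -1.0, 0.002]]
wrist_force: [-0.2, 0.6, -1.8]
grip_width: 0.544
```

Emit:
jog_arm([
  {"jaw": 1, "tx": 0, "ty": 0, "tz": -2, "roll": 0},
  {"jaw": 1, "tx": 0, "ty": 0, "tz": -2, "roll": 0},
  {"jaw": 1, "tx": 0, "ty": 0, "tz": -1.5, "roll": 0},
  {"jaw": 1, "tx": 0, "ty": 0, "tz": -1.2, "roll": 0},
  {"jaw": 1, "tx": 0, "ty": 0, "tz": -0.5, "roll": 0},
  {"jaw": 1, "tx": 0, "ty": 0, "tz": 0, "roll": 0},
  {"jaw": 1, "tx": 0, "ty": 0, "tz": 0, "roll": 0},
])

```text
time_s: 16.67
position: [0.4824, -0.2722, 0.0999]
ee_rot: [[-0.958, -0.0, 0.287], [-0.287, 0.0, -0.958], [0.0, -1.0, -0.001]]
wrist_force: [0.3, -0.7, -1.6]
grip_width: 0.544
```

```bash
python3 - <<'E'
from h import *
o=telemetry.get_obs();print(o["position"],o["wrist_force"],o["grip_width"])
S=imaging.capture("side")
x,y=o["position"][:2]
crop(S,(220,60,420,210),4,"s7.png",[(x,y,.003,.025),(x,y,.103,.025)])
E
```

```text
[ 0.4823998  -0.27221821  0.09987118] [ 0.28792939 -0.69896103 -1.63891754] 0.5443930772651343
```

View pics/s7.png

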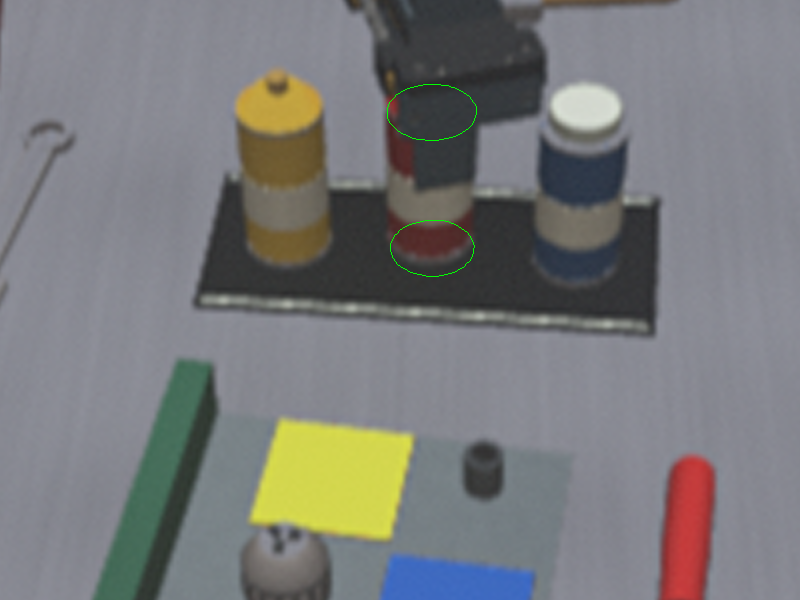

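Emit:
jog_arm([
  {"jaw": 1, "tx": 0, "ty": 0, "tz": -0.5, "roll": 0},
  {"jaw": 1, "tx": 0, "ty": 0, "tz": -0.4, "roll": 0},
  {"jaw": 1, "tx": 0, "ty": 0, "tz": -0.2, "roll": 0},
  {"jaw": 1, "tx": 0, "ty": 0, "tz": 0, "roll": 0},
  {"jaw": 1, "tx": 0, "ty": 0, "tz": 0, "roll": 0},
])

```text
time_s: 17.13
position: [0.4824, -0.2727, 0.0889]
ee_rot: [[-0.958, 0.0, 0.287], [-0.287, -0.0, -0.958], [-0.0, -1.0, 0.0]]
wrist_force: [-0.4, 0.4, -2.6]
grip_width: 0.543
```

Emit:
jog_arm([
  {"jaw": -1, "tx": 0, "ty": 0, "tz": 0, "roll": 0},
  {"jaw": -1, "tx": 0, "ty": 0, "tz": 0, "roll": 0},
  {"jaw": -1, "tx": 0, "ty": 0, "tz": 0, "roll": 0},
  {"jaw": -1, "tx": 0, "ty": 0, "tz": 0, "roll": 0},
  {"jaw": -1, "tx": 0, "ty": 0, "tz": 0, "roll": 0},
  {"jaw": -1, "tx": 0, "ty": 0, "tz": 2, "roll": 0},
  {"jaw": -1, "tx": 0, "ty": 0, "tz": 3, "roll": 0},
  {"jaw": -1, "tx": 0, "ty": 0, "tz": 3, "roll": 0},
  {"jaw": -1, "tx": 0, "ty": 0, "tz": 2.5, "roll": 0},
  {"jaw": -1, "tx": 0.3, "ty": 1.5, "tz": 0, "roll": 0},
])

```text
time_s: 17.97
position: [0.4872, -0.2606, 0.1987]
ee_rot: [[-0.958, 0.006, 0.285], [-0.285, -0.005, -0.958], [-0.005, -1.0, 0.006]]
wrist_force: [1.2, 0.1, -0.2]
grip_width: 1.0
```

```bash
python3 - <<'E'
from h import *
o=telemetry.get_obs();print(o["position"],o["wrist_force"],o["grip_width"])
T=imaging.capture("top");S=imaging.capture("side")
x,y=.5505,.0045
C=[(x,y,.003,.019),(x,y,.015,.022),(x,y,.043,.022)]
crop(T,(240,100,540,325),2.6,"t8.png",C);crop(S,(240,120,380,250),5,"s8.png",C)
for c in (T,S): print([(round(d["p"],2),np.round(d["bbox"],1)) for d in look_for("chuck",c)])
E
```

```text
[ 0.48722837 -0.26057556  0.19870243] [ 1.24730036  0.06547721 -0.16717183] 0.99951896905113
[(0.59, array([332.5, 182.3,  26.3,  23.7]))]
[(0.55, array([291.9, 205.1,  19.9,  31. ]))]
```

View pics/s8.png

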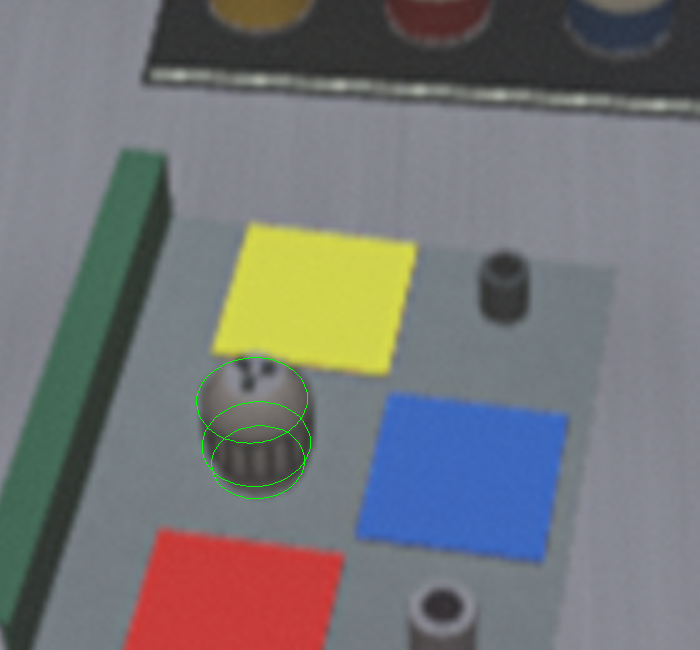

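View pics/t8.png

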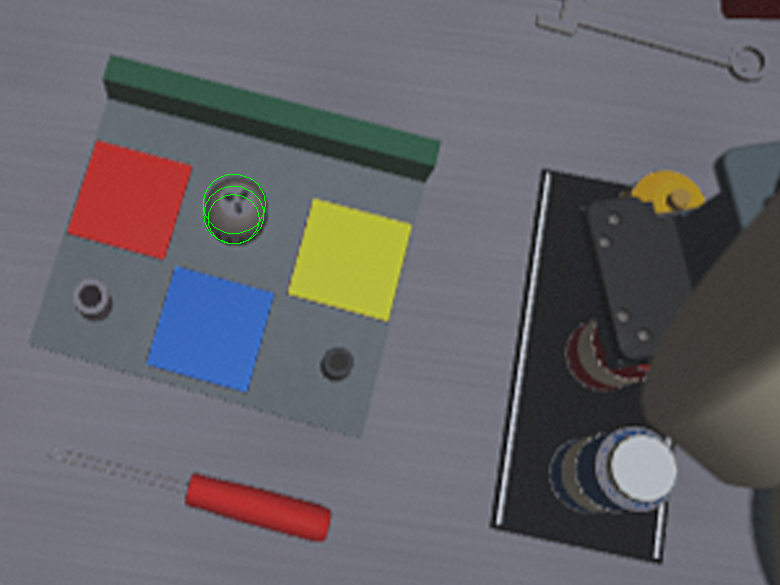

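Emit:
jog_arm([
  {"jaw": -1, "tx": 0.7, "ty": 2.9, "tz": 0, "roll": 0},
  {"jaw": -1, "tx": 0.7, "ty": 2.9, "tz": 0, "roll": 0},
  {"jaw": -1, "tx": 0.7, "ty": 2.9, "tz": 0, "roll": 0},
  {"jaw": -1, "tx": 0.7, "ty": 2.9, "tz": 0, "roll": 0},
  {"jaw": -1, "tx": 0.7, "ty": 2.9, "tz": 0, "roll": 0},
  {"jaw": -1, "tx": 0.7, "ty": 2.9, "tz": 0, "roll": 0},
  {"jaw": -1, "tx": 0.7, "ty": 2.9, "tz": 0, "roll": 0},
  {"jaw": -1, "tx": 0.7, "ty": 2.9, "tz": 0, "roll": 0},
  {"jaw": -1, "tx": 0.6, "ty": 2.0, "tz": 0, "roll": 0},
  {"jaw": -1, "tx": 0.2, "ty": 0.9, "tz": 0, "roll": 0},
])

```text
time_s: 19.0
position: [0.5497, 0.0052, 0.193]
ee_rot: [[-0.958, -0.001, 0.288], [-0.288, 0.0, -0.958], [0.001, -1.0, -0.001]]
wrist_force: [-0.2, -0.2, -0.7]
grip_width: 0.999
```

Emit:
jog_arm([
  {"jaw": -1, "tx": 0, "ty": 0, "tz": -2, "roll": 0},
  {"jaw": -1, "tx": 0, "ty": 0, "tz": -2, "roll": 0},
  {"jaw": -1, "tx": 0, "ty": 0, "tz": -2, "roll": 0},
  {"jaw": -1, "tx": 0, "ty": 0, "tz": -2, "roll": 0},
  {"jaw": -1, "tx": 0, "ty": 0, "tz": -1, "roll": 0},
  {"jaw": -1, "tx": 0, "ty": 0, "tz": 0, "roll": 0},
  {"jaw": -1, "tx": 0, "ty": 0, "tz": 0, "roll": 0},
])

```text
time_s: 19.58
position: [0.5492, 0.0028, 0.1037]
ee_rot: [[-0.958, -0.001, 0.286], [-0.286, 0.0, -0.958], [0.001, -1.0, -0.0]]
wrist_force: [-0.1, -0.9, 0.4]
grip_width: 1.0
```

```bash
python3 - <<'E'
from h import *
o=telemetry.get_obs();print(o["position"],o["wrist_force"],o["grip_width"])
S=imaging.capture("side")
crop(S,(220,100,400,250),4,"s9.png")
E
```

```text
[0.54922292 0.00278176 0.10373034] [-0.12996483 -0.94819545  0.4150696 ] 0.9997351840011252
```

View pics/s9.png

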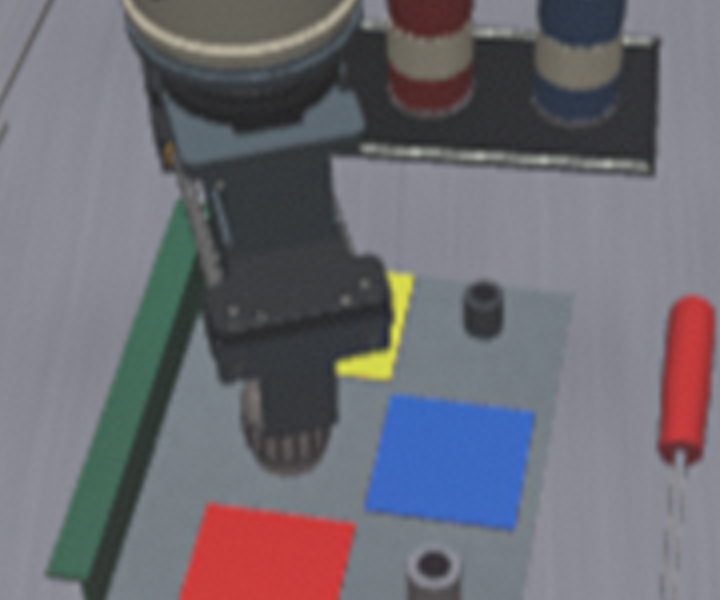

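Emit:
jog_arm([
  {"jaw": -1, "tx": 0, "ty": 0.05, "tz": -1.5, "roll": 0},
  {"jaw": -1, "tx": 0, "ty": 0, "tz": -2, "roll": 0},
  {"jaw": -1, "tx": 0, "ty": 0, "tz": -2, "roll": 0},
  {"jaw": -1, "tx": 0, "ty": 0, "tz": -0.9, "roll": 0},
  {"jaw": -1, "tx": 0, "ty": 0, "tz": 0, "roll": 0},
  {"jaw": -1, "tx": 0, "ty": 0, "tz": 0, "roll": 0},
  {"jaw": 1, "tx": 0, "ty": 0, "tz": 0, "roll": 0},
  {"jaw": 1, "tx": 0, "ty": 0, "tz": 0, "roll": 0},
  {"jaw": 1, "tx": 0, "ty": 0, "tz": 0, "roll": 0},
  {"jaw": 1, "tx": 0, "ty": 0, "tz": 0, "roll": 0},
])

```text
time_s: 20.47
position: [0.5498, 0.0037, 0.0406]
ee_rot: [[-0.958, 0.001, 0.287], [-0.287, -0.0, -0.958], [-0.001, -1.0, 0.0]]
wrist_force: [0.3, 0.5, 0.1]
grip_width: 0.742
```

Emit:
jog_arm([
  {"jaw": 1, "tx": 0, "ty": 0, "tz": 0, "roll": 0},
  {"jaw": 1, "tx": 0, "ty": 0, "tz": 0, "roll": 0},
  {"jaw": 1, "tx": 0, "ty": 0, "tz": 0, "roll": 0},
  {"jaw": 1, "tx": 0, "ty": 0, "tz": 0, "roll": 0},
  {"jaw": 1, "tx": 0, "ty": 0, "tz": 0, "roll": 0},
])

```text
time_s: 20.88
position: [0.5495, 0.0037, 0.04]
ee_rot: [[-0.958, 0.0, 0.287], [-0.287, -0.0, -0.958], [-0.0, -1.0, 0.0]]
wrist_force: [0.2, -2.1, 2.1]
grip_width: 0.477
```

Emit:
jog_arm([
  {"jaw": 1, "tx": 0, "ty": 0, "tz": 0.5, "roll": 0},
  {"jaw": 1, "tx": 0, "ty": 0, "tz": 1, "roll": 0},
  {"jaw": 1, "tx": 0, "ty": 0, "tz": 2, "roll": 0},
  {"jaw": 1, "tx": 0, "ty": 0, "tz": 1, "roll": 0},
  {"jaw": 1, "tx": 0, "ty": 1.2, "tz": 0.5, "roll": 0},
  {"jaw": 1, "tx": -0.1, "ty": 2.5, "tz": 0, "roll": 0},
  {"jaw": 1, "tx": -0.1, "ty": 2.8, "tz": 0, "roll": 0},
  {"jaw": 1, "tx": -0.1, "ty": 2.8, "tz": 0, "roll": 0},
  {"jaw": 1, "tx": -0.1, "ty": 2.8, "tz": 0, "roll": 0},
  {"jaw": 1, "tx": -0.1, "ty": 2.8, "tz": 0, "roll": 0},
])

```text
time_s: 21.72
position: [0.5438, 0.1547, 0.09]
ee_rot: [[-0.958, -0.0, 0.287], [-0.287, 0.0, -0.958], [0.0, -1.0, -0.0]]
wrist_force: [1.1, -0.4, -4.7]
grip_width: 0.476
```

Emit:
jog_arm([
  {"jaw": 1, "tx": -0.1, "ty": 2.8, "tz": 0, "roll": 0},
  {"jaw": 1, "tx": -0.1, "ty": 2.8, "tz": 0, "roll": 0},
  {"jaw": 1, "tx": -0.1, "ty": 2.8, "tz": 0, "roll": 0},
  {"jaw": 1, "tx": -0.1, "ty": 2.8, "tz": 0, "roll": 0},
  {"jaw": 1, "tx": -0.15, "ty": 2.0, "tz": 0, "roll": 0},
  {"jaw": 1, "tx": -0.1, "ty": 1.1, "tz": -0.5, "roll": 0},
  {"jaw": 1, "tx": 0, "ty": 0, "tz": -1.5, "roll": 0},
  {"jaw": 1, "tx": 0, "ty": 0, "tz": -1.5, "roll": 0},
  {"jaw": 1, "tx": 0, "ty": 0, "tz": 0, "roll": 0},
  {"jaw": 1, "tx": 0, "ty": 0, "tz": 0, "roll": 0},
])

```text
time_s: 22.55
position: [0.5371, 0.2954, 0.0543]
ee_rot: [[-0.958, -0.002, 0.287], [-0.287, -0.001, -0.958], [0.002, -1.0, 0.0]]
wrist_force: [-0.2, 0.2, -3.0]
grip_width: 0.479
```

```bash
python3 - <<'E'
from h import *
o=telemetry.get_obs();print(o["position"],o["wrist_force"],o["grip_width"])
T=imaging.capture("top");S=imaging.capture("side")
x,y,z=o["position"]; f=z-.040+.003
C=[(x,y,f,.019),(x,y,f+.012,.022),(x,y,f+.04,.022),(.538,.296,.008,.03)]
crop(T,(110,110,260,230),5,"t10.png",C);crop(S,(220,280,360,400),5,"s10.png",C)
E
```

```text
[0.53708451 0.29544521 0.05431209] [-0.17522089  0.16341027 -2.97631464] 0.4790356846367215
```

View pics/t10.png

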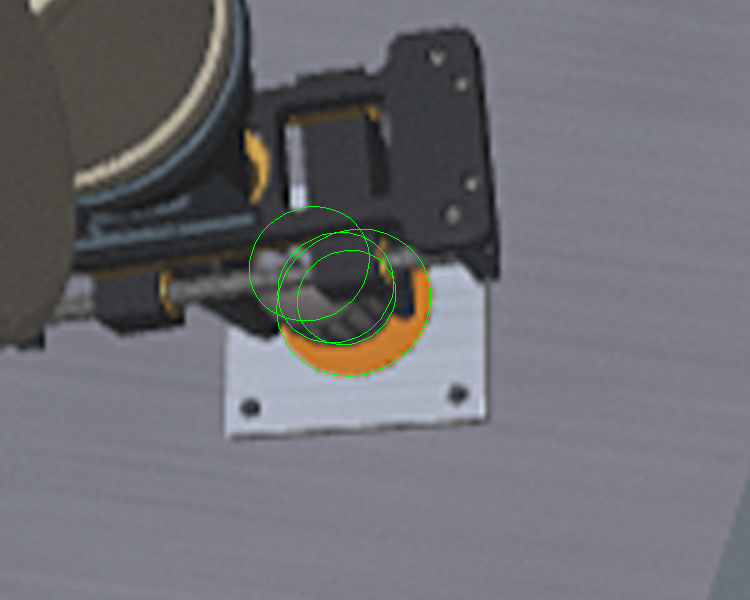

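View pics/s10.png

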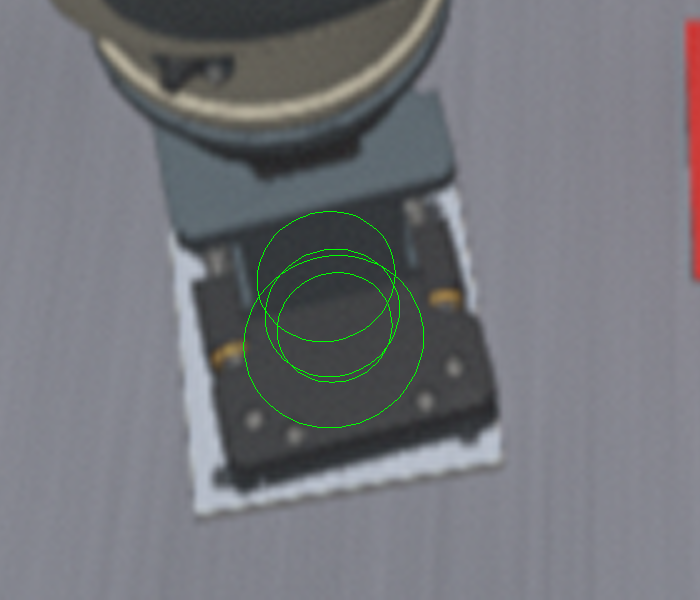

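Emit:
jog_arm([
  {"jaw": 1, "tx": 0, "ty": 0, "tz": -0.5, "roll": 0},
  {"jaw": 1, "tx": 0, "ty": 0, "tz": -0.3, "roll": 0},
  {"jaw": 1, "tx": 0, "ty": 0, "tz": -0.15, "roll": 0},
  {"jaw": 1, "tx": 0, "ty": 0, "tz": 0, "roll": 0},
  {"jaw": 1, "tx": 0, "ty": 0, "tz": 0, "roll": 0},
  {"jaw": 1, "tx": 0, "ty": 0, "tz": 0, "roll": 0},
])

```text
time_s: 23.15
position: [0.538, 0.2958, 0.0455]
ee_rot: [[-0.958, 0.0, 0.287], [-0.287, 0.0, -0.958], [-0.0, -1.0, -0.0]]
wrist_force: [0.0, -0.7, -3.6]
grip_width: 0.481
```

Still about 0.5 mm up; set down, release, rise.

Emit:
jog_arm([
  {"jaw": 1, "tx": 0, "ty": 0, "tz": -0.05, "roll": 0},
  {"jaw": 1, "tx": 0, "ty": 0, "tz": 0, "roll": 0},
  {"jaw": -1, "tx": 0, "ty": 0, "tz": 0, "roll": 0},
  {"jaw": -1, "tx": 0, "ty": 0, "tz": 0, "roll": 0},
  {"jaw": -1, "tx": 0, "ty": 0, "tz": 0, "roll": 0},
  {"jaw": -1, "tx": 0, "ty": 0, "tz": 0, "roll": 0},
  {"jaw": -1, "tx": 0, "ty": 0, "tz": 0, "roll": 0},
  {"jaw": -1, "tx": 0, "ty": 0, "tz": 1, "roll": 0},
  {"jaw": -1, "tx": 0, "ty": 0, "tz": 2, "roll": 0},
  {"jaw": -1, "tx": 0, "ty": 0, "tz": 3, "roll": 0},
])

```text
time_s: 23.98
position: [0.5367, 0.2952, 0.1043]
ee_rot: [[-0.958, -0.003, 0.287], [-0.287, -0.002, -0.958], [0.004, -1.0, 0.0]]
wrist_force: [-0.2, -0.4, -0.4]
grip_width: 0.994
```

Emit:
jog_arm([
  {"jaw": -1, "tx": 0, "ty": 0, "tz": 3, "roll": 0},
  {"jaw": -1, "tx": 0, "ty": -1.5, "tz": 3, "roll": 0},
  {"jaw": -1, "tx": -0.3, "ty": -3.5, "tz": 2, "roll": 0},
  {"jaw": -1, "tx": -0.3, "ty": -4, "tz": 1, "roll": 0},
  {"jaw": -1, "tx": -0.3, "ty": -4, "tz": 0, "roll": 0},
  {"jaw": -1, "tx": -0.3, "ty": -4, "tz": 0, "roll": 0},
  {"jaw": -1, "tx": -0.3, "ty": -4, "tz": 0, "roll": 0},
  {"jaw": -1, "tx": -0.3, "ty": -4, "tz": 0, "roll": 0},
])

```text
time_s: 24.65
position: [0.5194, 0.044, 0.1959]
ee_rot: [[-0.958, 0.001, 0.287], [-0.287, -0.0, -0.958], [-0.001, -1.0, 0.0]]
wrist_force: [1.4, 0.4, 0.3]
grip_width: 1.001
```

```bash
python3 - <<'E'
from h import *
o=telemetry.get_obs();print(o["position"],o["wrist_force"],o["grip_width"])
T=imaging.capture("top");S=imaging.capture("side")
x,y,f=.538,.296,.008
C=[(x,y,f,.019),(x,y,f+.012,.022),(x,y,f+.04,.022),(.538,.296,.008,.03)]
crop(T,(110,110,260,230),5,"t11.png",C);crop(S,(220,280,360,400),5,"s11.png",C)
cv2.imwrite("pics/s11f.png",S["color"][:,:,::-1])
E
```

```text
[0.51939943 0.04403459 0.1958971 ] [1.39865746 0.42864584 0.31257816] 1.0010209854524386
```

View pics/t11.png

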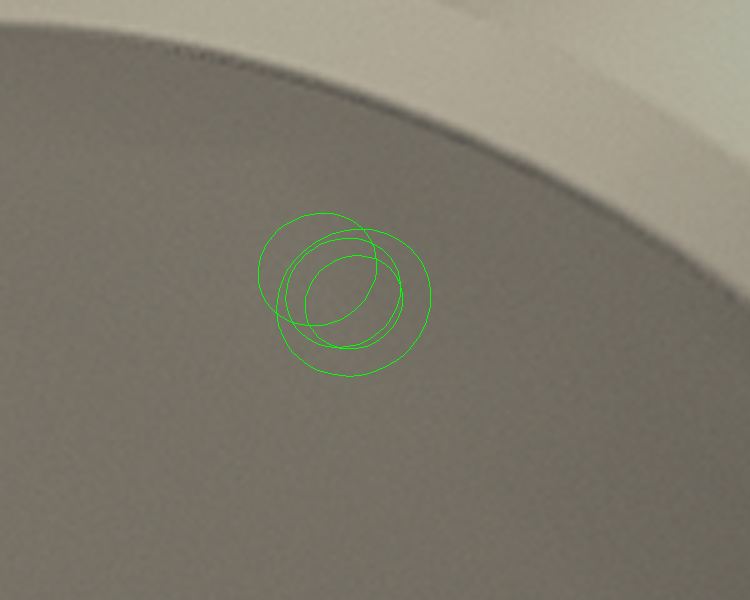

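View pics/s11.png

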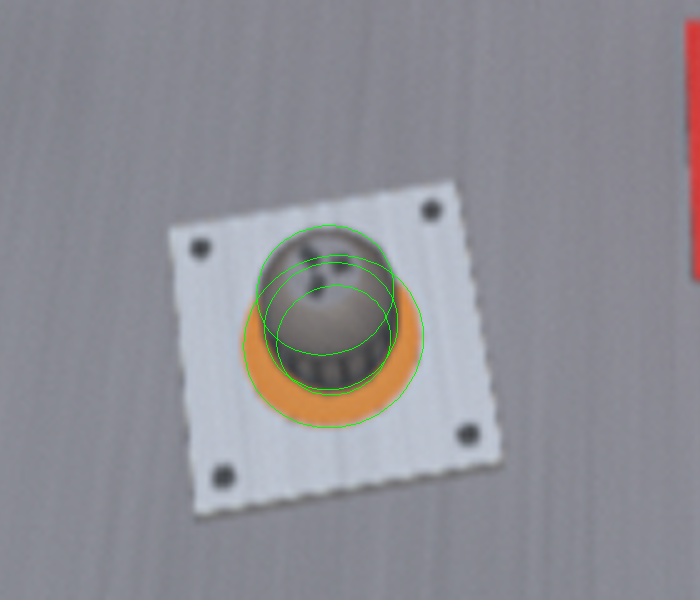

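View pics/s11f.png

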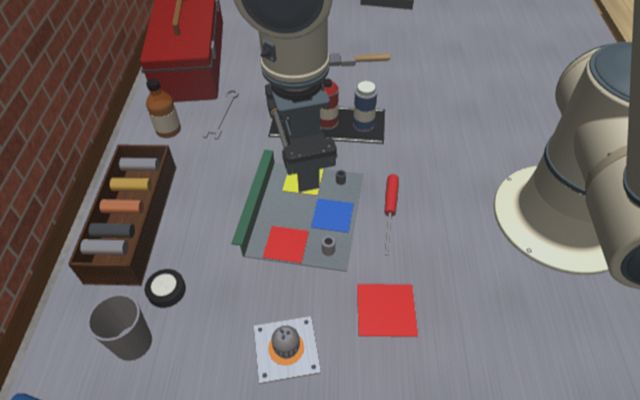

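Emit:
jog_arm([
  {"jaw": -1, "tx": -0.45, "ty": -3.9, "tz": 0, "roll": 0},
  {"jaw": -1, "tx": -0.45, "ty": -3.9, "tz": 0, "roll": 0},
  {"jaw": -1, "tx": -0.45, "ty": -3.9, "tz": 0, "roll": 0},
  {"jaw": -1, "tx": -0.45, "ty": -3.9, "tz": 0, "roll": 0},
  {"jaw": -1, "tx": -0.45, "ty": -3.9, "tz": 0, "roll": 0},
  {"jaw": -1, "tx": -0.45, "ty": -3.9, "tz": 0, "roll": 0},
  {"jaw": -1, "tx": -0.45, "ty": -3.9, "tz": 0, "roll": 0},
  {"jaw": -1, "tx": -0.45, "ty": -3.1, "tz": 0, "roll": 0},
  {"jaw": -1, "tx": -0.15, "ty": -1.45, "tz": 0, "roll": 0},
  {"jaw": -1, "tx": 0, "ty": 0, "tz": 0, "roll": 0},
])

```text
time_s: 25.58
position: [0.4823, -0.2754, 0.1954]
ee_rot: [[-0.959, 0.001, 0.284], [-0.284, -0.001, -0.959], [-0.001, -1.0, 0.001]]
wrist_force: [-1.3, 0.0, -0.6]
grip_width: 1.003
```

Emit:
jog_arm([
  {"jaw": -1, "tx": 0, "ty": 0, "tz": 0, "roll": 0},
  {"jaw": -1, "tx": 0, "ty": 0, "tz": 0, "roll": 0},
  {"jaw": -1, "tx": 0, "ty": 0, "tz": 0, "roll": 0},
])

```text
time_s: 25.83
position: [0.4826, -0.2713, 0.1951]
ee_rot: [[-0.958, -0.0, 0.288], [-0.288, 0.0, -0.958], [-0.0, -1.0, -0.0]]
wrist_force: [0.8, 0.4, 0.9]
grip_width: 1.003
```

```bash
python3 - <<'E'
from h import *
o=telemetry.get_obs();print(o["position"],o["wrist_force"],o["grip_width"])
S=imaging.capture("side")
C=[]
for x,y in((.5664,-.2777),(.4824,-.2727),(.3975,-.2668)): C+=[(x,y,.003,.025)]
crop(S,(220,60,420,210),4,"s12.png",C)
E
```

```text
[ 0.48263641 -0.27129545  0.1950961 ] [0.78409794 0.41392777 0.89119246] 1.0027133014784846
```

View pics/s12.png

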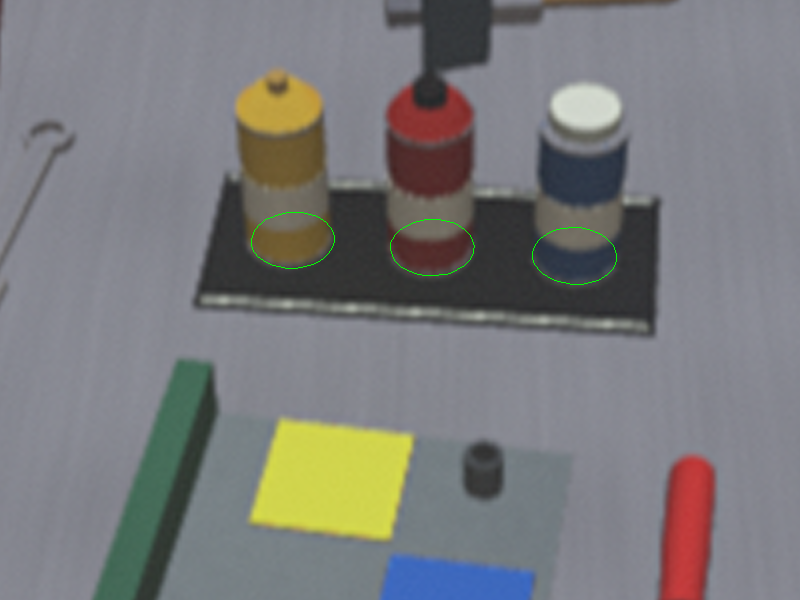

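Emit:
jog_arm([
  {"jaw": -1, "tx": 0, "ty": -0.1, "tz": -1.6, "roll": 0},
  {"jaw": -1, "tx": 0, "ty": 0, "tz": -2.5, "roll": 0},
  {"jaw": -1, "tx": 0, "ty": 0, "tz": -2.5, "roll": 0},
  {"jaw": -1, "tx": 0, "ty": 0, "tz": -2.5, "roll": 0},
  {"jaw": -1, "tx": 0, "ty": 0, "tz": -1.5, "roll": 0},
  {"jaw": -1, "tx": 0, "ty": 0, "tz": 0, "roll": 0},
  {"jaw": -1, "tx": 0, "ty": 0, "tz": 0, "roll": 0},
  {"jaw": 1, "tx": 0, "ty": 0, "tz": 0, "roll": 0},
  {"jaw": 1, "tx": 0, "ty": 0, "tz": 0, "roll": 0},
  {"jaw": 1, "tx": 0, "ty": 0, "tz": 0, "roll": 0},
])

```text
time_s: 26.72
position: [0.483, -0.274, 0.0901]
ee_rot: [[-0.958, 0.002, 0.287], [-0.287, -0.001, -0.958], [-0.001, -1.0, 0.001]]
wrist_force: [0.8, -0.4, -0.7]
grip_width: 0.811
```

Emit:
jog_arm([
  {"jaw": 1, "tx": 0, "ty": 0, "tz": 0, "roll": 0},
  {"jaw": 1, "tx": 0, "ty": 0, "tz": 0, "roll": 0},
  {"jaw": 1, "tx": 0, "ty": 0, "tz": 0, "roll": 0},
  {"jaw": 1, "tx": 0, "ty": 0, "tz": 0, "roll": 0},
])

```text
time_s: 27.05
position: [0.4824, -0.2737, 0.089]
ee_rot: [[-0.958, 0.0, 0.287], [-0.287, 0.0, -0.958], [-0.0, -1.0, -0.0]]
wrist_force: [0.7, 0.4, 0.0]
grip_width: 0.541
```

Emit:
jog_arm([
  {"jaw": 1, "tx": 0, "ty": 0, "tz": 0.5, "roll": 0},
  {"jaw": 1, "tx": 0, "ty": 0, "tz": 1.5, "roll": 0},
  {"jaw": 1, "tx": 0, "ty": 0, "tz": 2.0, "roll": 0},
  {"jaw": 1, "tx": 0, "ty": 0, "tz": 1.5, "roll": 0},
  {"jaw": 1, "tx": 0.2, "ty": 1.2, "tz": 0.5, "roll": 0},
  {"jaw": 1, "tx": 0.5, "ty": 2.5, "tz": 0, "roll": 0},
  {"jaw": 1, "tx": 0.6, "ty": 2.9, "tz": 0, "roll": 0},
  {"jaw": 1, "tx": 0.6, "ty": 2.9, "tz": 0, "roll": 0},
  {"jaw": 1, "tx": 0.6, "ty": 2.9, "tz": 0, "roll": 0},
  {"jaw": 1, "tx": 0.6, "ty": 2.9, "tz": 0, "roll": 0},
])

```text
time_s: 27.88
position: [0.5131, -0.1187, 0.1487]
ee_rot: [[-0.958, -0.001, 0.287], [-0.287, 0.0, -0.958], [0.0, -1.0, -0.0]]
wrist_force: [-0.0, 0.0, -1.6]
grip_width: 0.546
```

Emit:
jog_arm([
  {"jaw": 1, "tx": 0.6, "ty": 2.9, "tz": 0, "roll": 0},
  {"jaw": 1, "tx": 0.6, "ty": 2.9, "tz": 0, "roll": 0},
  {"jaw": 1, "tx": 0.6, "ty": 2.9, "tz": 0, "roll": 0},
  {"jaw": 1, "tx": 0.6, "ty": 2.9, "tz": 0, "roll": 0},
  {"jaw": 1, "tx": 0.6, "ty": 2.9, "tz": 0, "roll": 0},
  {"jaw": 1, "tx": 0.6, "ty": 2.9, "tz": 0, "roll": 0},
  {"jaw": 1, "tx": 0.4, "ty": 2.0, "tz": 0, "roll": 0},
  {"jaw": 1, "tx": 0.2, "ty": 1.2, "tz": -0.5, "roll": 0},
  {"jaw": 1, "tx": 0, "ty": 0, "tz": -1.5, "roll": 0},
  {"jaw": 1, "tx": 0, "ty": 0, "tz": -1.5, "roll": 0},
])

```text
time_s: 28.72
position: [0.5553, 0.0862, 0.1134]
ee_rot: [[-0.958, 0.001, 0.288], [-0.288, -0.0, -0.958], [-0.001, -1.0, 0.0]]
wrist_force: [-0.3, 0.1, -2.7]
grip_width: 0.543
```

Emit:
jog_arm([
  {"jaw": 1, "tx": 0, "ty": 0, "tz": -0.7, "roll": 0},
  {"jaw": 1, "tx": 0, "ty": 0, "tz": -0.4, "roll": 0},
  {"jaw": 1, "tx": 0, "ty": 0, "tz": 0, "roll": 0},
  {"jaw": 1, "tx": 0, "ty": 0, "tz": 0, "roll": 0},
  {"jaw": 1, "tx": 0, "ty": 0, "tz": 0, "roll": 0},
])

```text
time_s: 29.13
position: [0.5557, 0.085, 0.1035]
ee_rot: [[-0.958, 0.001, 0.286], [-0.286, 0.0, -0.958], [-0.001, -1.0, 0.0]]
wrist_force: [0.4, 0.1, -2.4]
grip_width: 0.546
```

```bash
cat > hov.py <<'E'
from h import *
import sys
tag=sys.argv[1]
o=telemetry.get_obs();print(o["position"],o["wrist_force"],o["grip_width"])
T=imaging.capture("top");S=imaging.capture("side")
x,y,z=o["position"]; f=z-.088+.003 if len(sys.argv)<3 else float(sys.argv[2])
C=[(x,y,f,.025),(x,y,f+.1,.025)]
P=[]
for px,py in((.5555,.085),(.466,.0115),(.531,-.083)):
    a=np.radians(-8);p=np.array([[-1,-1],[1,-1],[1,1],[-1,1]])*.038
    R=np.array([[np.cos(a),-np.sin(a)],[np.sin(a),np.cos(a)]]);P.append(np.c_[p@R.T+[px,py],[.006]*4])
crop(T,(240,120,420,270),4,f"t{tag}.png",C,P);crop(S,(230,120,400,270),4,f"s{tag}.png",C,P)
E
python3 hov.py 13
```

```text
[0.55574503 0.08502856 0.10350934] [ 0.35928322  0.07384628 -2.44550397] 0.546255464855651
```

View pics/t13.png

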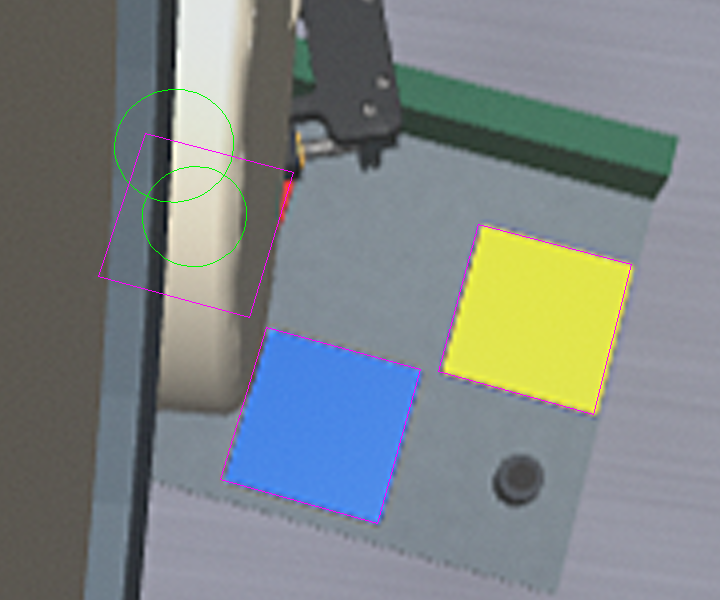

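View pics/s13.png

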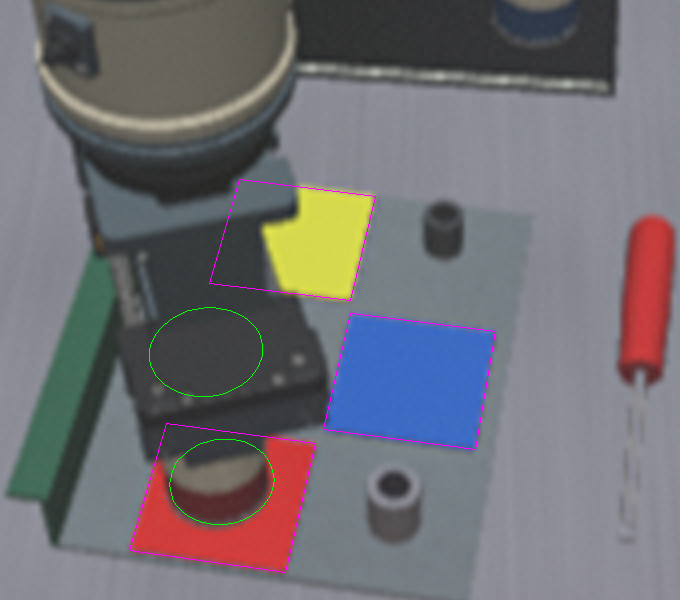

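Emit:
jog_arm([
  {"jaw": 1, "tx": -0.15, "ty": 0, "tz": -0.4, "roll": 0},
  {"jaw": 1, "tx": 0, "ty": 0, "tz": -0.4, "roll": 0},
  {"jaw": 1, "tx": 0, "ty": 0, "tz": -0.25, "roll": 0},
  {"jaw": 1, "tx": 0, "ty": 0, "tz": -0.05, "roll": 0},
  {"jaw": 1, "tx": 0, "ty": 0, "tz": 0, "roll": 0},
  {"jaw": 1, "tx": 0, "ty": 0, "tz": 0, "roll": 0},
])

```text
time_s: 29.73
position: [0.5538, 0.0854, 0.0919]
ee_rot: [[-0.958, -0.0, 0.287], [-0.287, 0.0, -0.958], [0.0, -1.0, -0.0]]
wrist_force: [-0.9, 2.5, 2.8]
grip_width: 0.545
```

Emit:
jog_arm([
  {"jaw": -1, "tx": 0, "ty": 0, "tz": 0, "roll": 0},
  {"jaw": -1, "tx": 0, "ty": 0, "tz": 0, "roll": 0},
  {"jaw": -1, "tx": 0, "ty": 0, "tz": 0, "roll": 0},
  {"jaw": -1, "tx": 0, "ty": 0, "tz": 0, "roll": 0},
  {"jaw": -1, "tx": 0, "ty": 0, "tz": 0, "roll": 0},
  {"jaw": -1, "tx": 0, "ty": 0, "tz": 2, "roll": 0},
  {"jaw": -1, "tx": 0, "ty": 0, "tz": 3, "roll": 0},
  {"jaw": -1, "tx": 0, "ty": 0, "tz": 3, "roll": 0},
  {"jaw": -1, "tx": 0, "ty": 0, "tz": 2, "roll": 0},
  {"jaw": -1, "tx": 0, "ty": -1.6, "tz": 0, "roll": 0},
])

```text
time_s: 30.57
position: [0.5559, 0.0708, 0.1961]
ee_rot: [[-0.958, 0.006, 0.288], [-0.288, 0.001, -0.958], [-0.006, -1.0, 0.001]]
wrist_force: [1.2, -0.3, -0.1]
grip_width: 1.0
```

Emit:
jog_arm([
  {"jaw": -1, "tx": 0.15, "ty": -3.8, "tz": 0, "roll": 0},
  {"jaw": -1, "tx": 0.15, "ty": -3.8, "tz": 0, "roll": 0},
  {"jaw": -1, "tx": 0.15, "ty": -3.8, "tz": 0, "roll": 0},
  {"jaw": -1, "tx": 0.15, "ty": -3.8, "tz": 0, "roll": 0},
  {"jaw": -1, "tx": 0.15, "ty": -3.8, "tz": 0, "roll": 0},
  {"jaw": -1, "tx": 0.15, "ty": -3.8, "tz": 0, "roll": 0},
  {"jaw": -1, "tx": 0.15, "ty": -3.8, "tz": 0, "roll": 0},
  {"jaw": -1, "tx": 0.15, "ty": -3.8, "tz": 0, "roll": 0},
  {"jaw": -1, "tx": 0.15, "ty": -3.0, "tz": 0, "roll": 0},
  {"jaw": -1, "tx": 0, "ty": -1.2, "tz": 0, "roll": 0},
])

```text
time_s: 31.4
position: [0.5673, -0.2809, 0.1918]
ee_rot: [[-0.959, 0.001, 0.284], [-0.284, -0.001, -0.959], [-0.0, -1.0, 0.001]]
wrist_force: [-1.0, -0.6, 0.1]
grip_width: 0.999
```

Emit:
jog_arm([
  {"jaw": -1, "tx": 0, "ty": 0, "tz": 0, "roll": 0},
  {"jaw": -1, "tx": 0, "ty": 0, "tz": 0, "roll": 0},
  {"jaw": -1, "tx": 0, "ty": 0, "tz": 0, "roll": 0},
])

```text
time_s: 31.65
position: [0.5672, -0.2754, 0.1918]
ee_rot: [[-0.958, -0.001, 0.287], [-0.287, 0.001, -0.958], [0.0, -1.0, -0.001]]
wrist_force: [-0.1, 0.3, -0.1]
grip_width: 0.999
```

```bash
python3 - <<'E'
from h import *
o=telemetry.get_obs();print(o["position"],o["wrist_force"],o["grip_width"])
T=imaging.capture("top");S=imaging.capture("side")
x,y,f=.5555,.085,.006
C=[(x,y,f,.025),(x,y,f+.1,.025)]
P=[]
for px,py in((.5555,.085),(.466,.0115),(.531,-.083)):
    a=np.radians(-8);p=np.array([[-1,-1],[1,-1],[1,1],[-1,1]])*.038
    R=np.array([[np.cos(a),-np.sin(a)],[np.sin(a),np.cos(a)]]);P.append(np.c_[p@R.T+[px,py],[.006]*4])
crop(T,(250,120,350,220),6,"t14.png",C,P);crop(S,(250,180,350,280),6,"s14.png",C,P)
crop(S,(220,60,420,210),4,"s14m.png",[(.5664,-.2777,.003,.025)])
E
```

```text
[ 0.56724144 -0.27544694  0.19177101] [-0.11969473  0.26380283 -0.05990201] 0.9985136145273368
```

View pics/t14.png

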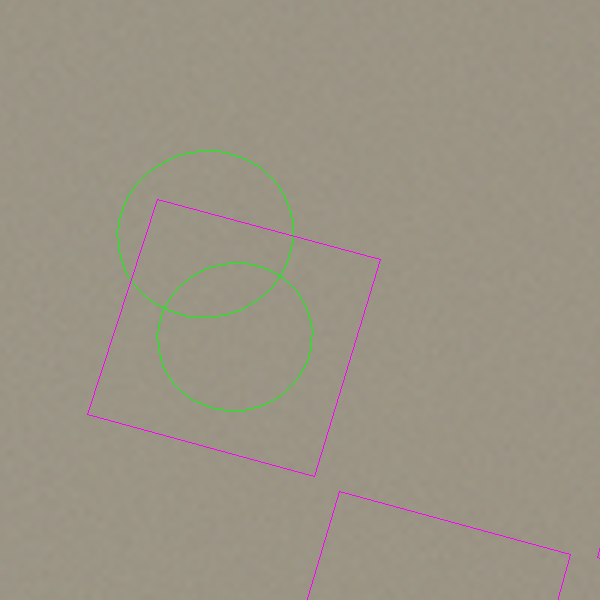

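View pics/s14.png

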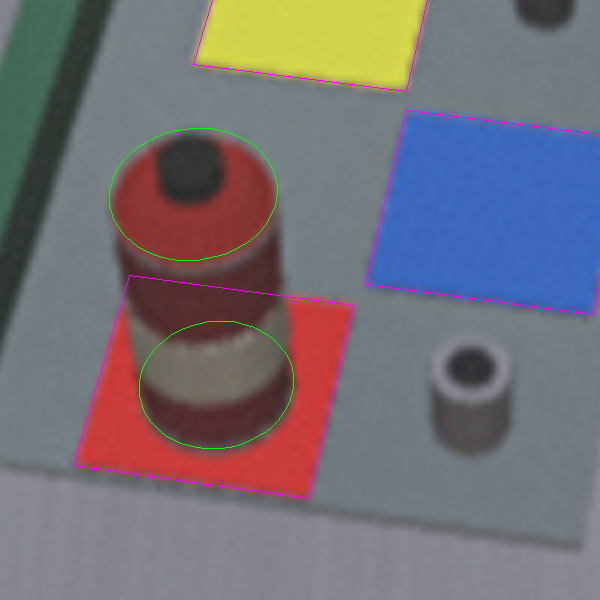

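View pics/s14m.png

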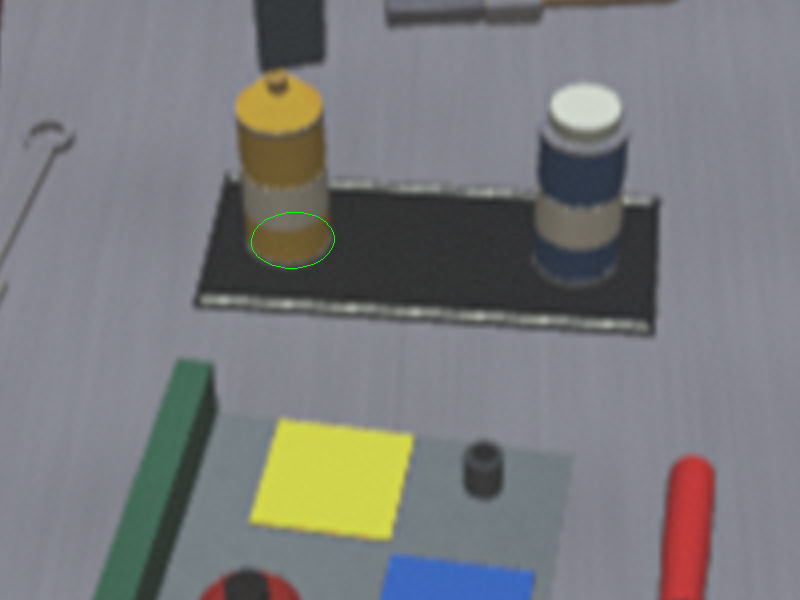

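Emit:
jog_arm([
  {"jaw": -1, "tx": 0.1, "ty": -0.1, "tz": -1.3, "roll": 0},
  {"jaw": -1, "tx": 0, "ty": 0, "tz": -2.5, "roll": 0},
  {"jaw": -1, "tx": 0, "ty": 0, "tz": -2.5, "roll": 0},
  {"jaw": -1, "tx": 0, "ty": 0, "tz": -2.5, "roll": 0},
  {"jaw": -1, "tx": 0, "ty": 0, "tz": -1.5, "roll": 0},
  {"jaw": -1, "tx": 0, "ty": 0, "tz": 0, "roll": 0},
  {"jaw": -1, "tx": 0, "ty": 0, "tz": 0, "roll": 0},
  {"jaw": 1, "tx": 0, "ty": 0, "tz": 0, "roll": 0},
  {"jaw": 1, "tx": 0, "ty": 0, "tz": 0, "roll": 0},
  {"jaw": 1, "tx": 0, "ty": 0, "tz": 0, "roll": 0},
])

```text
time_s: 32.58
position: [0.569, -0.278, 0.0902]
ee_rot: [[-0.958, 0.002, 0.287], [-0.287, -0.001, -0.958], [-0.001, -1.0, 0.001]]
wrist_force: [-0.2, 0.9, 0.1]
grip_width: 0.811
```

Emit:
jog_arm([
  {"jaw": 1, "tx": 0, "ty": 0, "tz": 0, "roll": 0},
  {"jaw": 1, "tx": 0, "ty": 0, "tz": 0, "roll": 0},
  {"jaw": 1, "tx": 0, "ty": 0, "tz": 0, "roll": 0},
  {"jaw": 1, "tx": 0, "ty": 0, "tz": 0, "roll": 0},
])

```text
time_s: 32.92
position: [0.5684, -0.2778, 0.0891]
ee_rot: [[-0.958, 0.0, 0.287], [-0.287, -0.0, -0.958], [-0.0, -1.0, 0.0]]
wrist_force: [-0.4, 0.4, 2.7]
grip_width: 0.539
```

Emit:
jog_arm([
  {"jaw": 1, "tx": 0, "ty": 0, "tz": 0.5, "roll": 0},
  {"jaw": 1, "tx": 0, "ty": 0, "tz": 1.5, "roll": 0},
  {"jaw": 1, "tx": 0, "ty": 0, "tz": 1.5, "roll": 0},
  {"jaw": 1, "tx": 0, "ty": 0, "tz": 1, "roll": 0},
  {"jaw": 1, "tx": -0.2, "ty": 1.2, "tz": 0.5, "roll": 0},
  {"jaw": 1, "tx": -0.4, "ty": 2.2, "tz": 0, "roll": 0},
  {"jaw": 1, "tx": -0.6, "ty": 2.8, "tz": 0, "roll": 0},
  {"jaw": 1, "tx": -0.6, "ty": 2.8, "tz": 0, "roll": 0},
  {"jaw": 1, "tx": -0.6, "ty": 2.8, "tz": 0, "roll": 0},
  {"jaw": 1, "tx": -0.6, "ty": 2.8, "tz": 0, "roll": 0},
])

```text
time_s: 33.75
position: [0.5374, -0.1299, 0.1387]
ee_rot: [[-0.958, -0.001, 0.287], [-0.287, 0.0, -0.958], [0.001, -1.0, -0.001]]
wrist_force: [2.1, 0.2, -2.6]
grip_width: 0.54
```

Emit:
jog_arm([
  {"jaw": 1, "tx": -0.4, "ty": 2.2, "tz": 0, "roll": 0},
  {"jaw": 1, "tx": -0.3, "ty": 1.7, "tz": 0, "roll": 0},
  {"jaw": 1, "tx": -0.1, "ty": 1.0, "tz": 0, "roll": 0},
  {"jaw": 1, "tx": 0, "ty": 0, "tz": -1, "roll": 0},
  {"jaw": 1, "tx": 0, "ty": 0, "tz": -1.5, "roll": 0},
  {"jaw": 1, "tx": 0, "ty": 0, "tz": -1.0, "roll": 0},
  {"jaw": 1, "tx": 0, "ty": 0, "tz": -0.2, "roll": 0},
  {"jaw": 1, "tx": 0, "ty": 0, "tz": 0, "roll": 0},
  {"jaw": 1, "tx": 0, "ty": 0, "tz": 0, "roll": 0},
  {"jaw": 1, "tx": 0, "ty": 0, "tz": 0, "roll": 0},
])

```text
time_s: 34.58
position: [0.5307, -0.0832, 0.1023]
ee_rot: [[-0.958, 0.001, 0.286], [-0.286, -0.0, -0.958], [-0.001, -1.0, 0.0]]
wrist_force: [-0.2, -0.2, -2.7]
grip_width: 0.539
```

```bash
sed -i 's/z-.088/z-.0891/' hov.py; python3 hov.py 15
```

```text
[ 0.53072428 -0.08315688  0.10231236] [-0.20991185 -0.2373045  -2.66362179] 0.5391871651074341
```

View pics/t15.png

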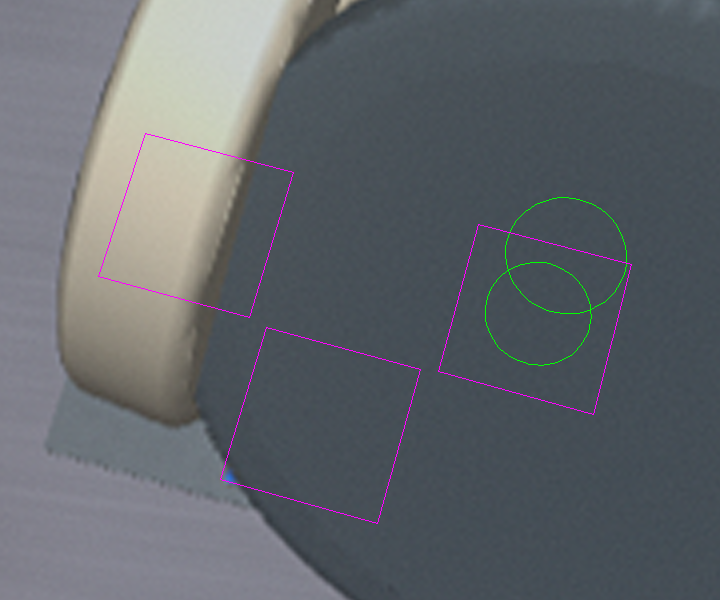

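View pics/s15.png

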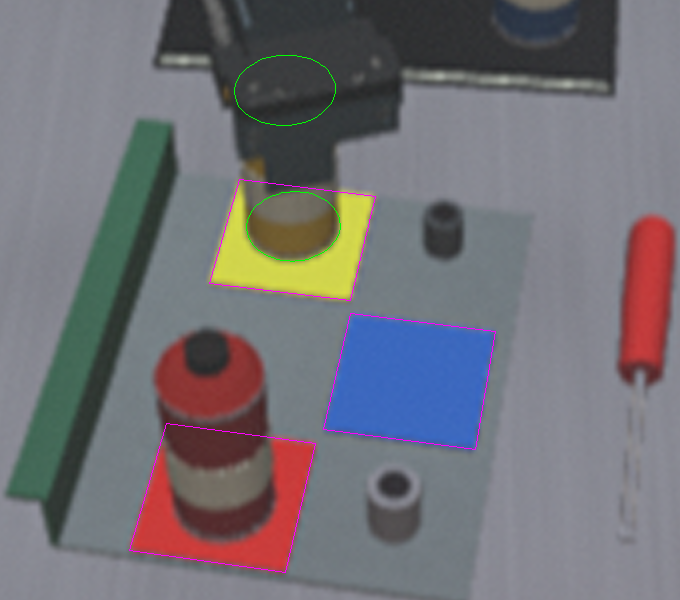

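Emit:
jog_arm([
  {"jaw": 1, "tx": -0.05, "ty": 0, "tz": -0.4, "roll": 0},
  {"jaw": 1, "tx": 0, "ty": 0, "tz": -0.4, "roll": 0},
  {"jaw": 1, "tx": 0, "ty": 0, "tz": -0.2, "roll": 0},
  {"jaw": 1, "tx": 0, "ty": 0, "tz": -0.05, "roll": 0},
  {"jaw": 1, "tx": 0, "ty": 0, "tz": 0, "roll": 0},
  {"jaw": 1, "tx": 0, "ty": 0, "tz": 0, "roll": 0},
])

```text
time_s: 35.18
position: [0.5299, -0.0828, 0.0919]
ee_rot: [[-0.958, 0.0, 0.287], [-0.287, -0.0, -0.958], [-0.0, -1.0, 0.0]]
wrist_force: [-3.3, 0.4, 13.8]
grip_width: 0.54
```

Emit:
jog_arm([
  {"jaw": -1, "tx": 0, "ty": 0, "tz": 0.02, "roll": 0},
  {"jaw": -1, "tx": 0, "ty": 0, "tz": 0, "roll": 0},
  {"jaw": -1, "tx": 0, "ty": 0, "tz": 0, "roll": 0},
  {"jaw": -1, "tx": 0, "ty": 0, "tz": 0, "roll": 0},
  {"jaw": -1, "tx": 0, "ty": 0, "tz": 0, "roll": 0},
  {"jaw": -1, "tx": 0, "ty": 0, "tz": 2, "roll": 0},
  {"jaw": -1, "tx": 0, "ty": 0, "tz": 3, "roll": 0},
  {"jaw": -1, "tx": 0, "ty": 0, "tz": 3, "roll": 0},
  {"jaw": -1, "tx": 0, "ty": 0, "tz": 2, "roll": 0},
  {"jaw": -1, "tx": -1.2, "ty": -1.7, "tz": 0, "roll": 0},
])

```text
time_s: 36.02
position: [0.5211, -0.0989, 0.1956]
ee_rot: [[-0.958, 0.007, 0.288], [-0.288, -0.001, -0.958], [-0.006, -1.0, 0.003]]
wrist_force: [1.4, -0.4, 0.1]
grip_width: 1.002
```

Emit:
jog_arm([
  {"jaw": -1, "tx": -2, "ty": -2.8, "tz": 0, "roll": 0},
  {"jaw": -1, "tx": -2, "ty": -2.8, "tz": 0, "roll": 0},
  {"jaw": -1, "tx": -2, "ty": -2.8, "tz": 0, "roll": 0},
  {"jaw": -1, "tx": -2, "ty": -2.8, "tz": 0, "roll": 0},
  {"jaw": -1, "tx": -2, "ty": -2.8, "tz": 0, "roll": 0},
  {"jaw": -1, "tx": -1.4, "ty": -1.9, "tz": 0, "roll": 0},
  {"jaw": -1, "tx": -0.6, "ty": -0.8, "tz": 0, "roll": 0},
  {"jaw": -1, "tx": 0, "ty": 0, "tz": 0, "roll": 0},
  {"jaw": -1, "tx": 0, "ty": 0, "tz": 0, "roll": 0},
  {"jaw": -1, "tx": 0, "ty": 0, "tz": 0, "roll": 0},
])

```text
time_s: 36.85
position: [0.3985, -0.2659, 0.1916]
ee_rot: [[-0.958, 0.0, 0.287], [-0.287, 0.0, -0.958], [-0.0, -1.0, -0.0]]
wrist_force: [0.7, 0.3, -0.6]
grip_width: 0.998
```

```bash
python3 - <<'E'
from h import *
o=telemetry.get_obs();print(o["position"],o["wrist_force"],o["grip_width"])
T=imaging.capture("top");S=imaging.capture("side")
C=[];P=[]
for px,py in((.5555,.085),(.466,.0115),(.531,-.083)):
    C+=[(px,py,.006,.025),(px,py,.106,.025)]
    a=np.radians(-8);p=np.array([[-1,-1],[1,-1],[1,1],[-1,1]])*.038
    R=np.array([[np.cos(a),-np.sin(a)],[np.sin(a),np.cos(a)]]);P.append(np.c_[p@R.T+[px,py],[.006]*4])
crop(T,(250,110,430,260),4,"t16.png",C,P);crop(S,(220,80,400,270),4,"s16.png",C+[(.3975,-.2668,.003,.025)],P)
E
```

```text
[ 0.39849053 -0.26592094  0.19157674] [ 0.74829995  0.26102716 -0.64808738] 0.9984442025924221
```

View pics/t16.png

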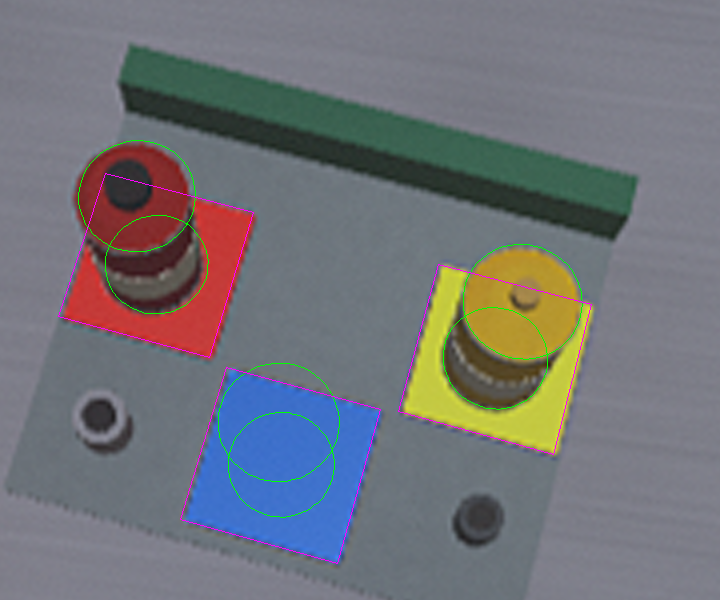

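View pics/s16.png

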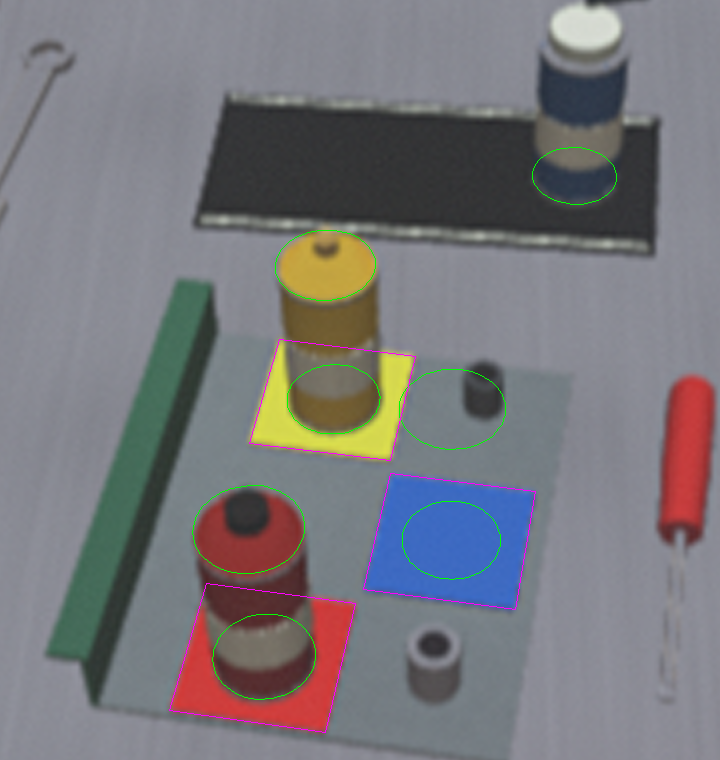

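Emit:
jog_arm([
  {"jaw": -1, "tx": -0.1, "ty": 0, "tz": -1.3, "roll": 0},
  {"jaw": -1, "tx": 0, "ty": 0, "tz": -2.5, "roll": 0},
  {"jaw": -1, "tx": 0, "ty": 0, "tz": -2.5, "roll": 0},
  {"jaw": -1, "tx": 0, "ty": 0, "tz": -2.5, "roll": 0},
  {"jaw": -1, "tx": 0, "ty": 0, "tz": -1.5, "roll": 0},
  {"jaw": -1, "tx": 0, "ty": 0, "tz": 0, "roll": 0},
  {"jaw": -1, "tx": 0, "ty": 0, "tz": 0, "roll": 0},
  {"jaw": 1, "tx": 0, "ty": 0, "tz": 0, "roll": 0},
  {"jaw": 1, "tx": 0, "ty": 0, "tz": 0, "roll": 0},
  {"jaw": 1, "tx": 0, "ty": 0, "tz": 0, "roll": 0},
])

```text
time_s: 37.78
position: [0.3975, -0.2671, 0.0896]
ee_rot: [[-0.958, 0.001, 0.287], [-0.287, -0.001, -0.958], [-0.001, -1.0, 0.002]]
wrist_force: [-0.4, -0.4, 0.9]
grip_width: 0.815
```

Emit:
jog_arm([
  {"jaw": 1, "tx": 0, "ty": 0, "tz": 0, "roll": 0},
  {"jaw": 1, "tx": 0, "ty": 0, "tz": 0, "roll": 0},
  {"jaw": 1, "tx": 0, "ty": 0, "tz": 0, "roll": 0},
  {"jaw": 1, "tx": 0, "ty": 0, "tz": 0, "roll": 0},
])

```text
time_s: 38.12
position: [0.3968, -0.2667, 0.0887]
ee_rot: [[-0.958, -0.0, 0.287], [-0.287, 0.0, -0.958], [-0.0, -1.0, -0.0]]
wrist_force: [-0.5, -0.2, -1.6]
grip_width: 0.536
```

Emit:
jog_arm([
  {"jaw": 1, "tx": 0, "ty": 0, "tz": 0.5, "roll": 0},
  {"jaw": 1, "tx": 0, "ty": 0, "tz": 1.5, "roll": 0},
  {"jaw": 1, "tx": 0, "ty": 0, "tz": 2.0, "roll": 0},
  {"jaw": 1, "tx": 0, "ty": 0, "tz": 1.5, "roll": 0},
  {"jaw": 1, "tx": 0.3, "ty": 1.2, "tz": 0.5, "roll": 0},
  {"jaw": 1, "tx": 0.6, "ty": 2.4, "tz": 0, "roll": 0},
  {"jaw": 1, "tx": 0.7, "ty": 2.8, "tz": 0, "roll": 0},
  {"jaw": 1, "tx": 0.7, "ty": 2.8, "tz": 0, "roll": 0},
  {"jaw": 1, "tx": 0.7, "ty": 2.8, "tz": 0, "roll": 0},
  {"jaw": 1, "tx": 0.7, "ty": 2.8, "tz": 0, "roll": 0},
])

```text
time_s: 38.95
position: [0.4336, -0.1168, 0.1484]
ee_rot: [[-0.958, -0.001, 0.286], [-0.286, 0.0, -0.958], [0.0, -1.0, -0.0]]
wrist_force: [0.8, -0.9, -2.3]
grip_width: 0.533
```

Emit:
jog_arm([
  {"jaw": 1, "tx": 0.7, "ty": 2.8, "tz": 0, "roll": 0},
  {"jaw": 1, "tx": 0.7, "ty": 2.8, "tz": 0, "roll": 0},
  {"jaw": 1, "tx": 0.7, "ty": 2.8, "tz": 0, "roll": 0},
  {"jaw": 1, "tx": 0.6, "ty": 2.4, "tz": 0, "roll": 0},
  {"jaw": 1, "tx": 0.5, "ty": 1.6, "tz": 0, "roll": 0},
  {"jaw": 1, "tx": 0.3, "ty": 0.9, "tz": 0, "roll": 0},
  {"jaw": 1, "tx": 0.3, "ty": 0.5, "tz": -1, "roll": 0},
  {"jaw": 1, "tx": 0, "ty": 0, "tz": -1.5, "roll": 0},
  {"jaw": 1, "tx": 0, "ty": 0, "tz": -1.5, "roll": 0},
  {"jaw": 1, "tx": 0, "ty": 0, "tz": -0.7, "roll": 0},
])

```text
time_s: 39.78
position: [0.4709, 0.0189, 0.0996]
ee_rot: [[-0.958, -0.002, 0.286], [-0.286, 0.0, -0.958], [0.002, -1.0, -0.001]]
wrist_force: [-1.1, -0.1, -1.7]
grip_width: 0.532
```

Emit:
jog_arm([
  {"jaw": 1, "tx": 0, "ty": 0, "tz": 0, "roll": 0},
  {"jaw": 1, "tx": 0, "ty": 0, "tz": 0, "roll": 0},
  {"jaw": 1, "tx": 0, "ty": 0, "tz": 0, "roll": 0},
])

```text
time_s: 40.03
position: [0.4721, 0.0189, 0.102]
ee_rot: [[-0.958, 0.0, 0.286], [-0.286, -0.0, -0.958], [-0.0, -1.0, 0.0]]
wrist_force: [-0.0, 0.1, -1.1]
grip_width: 0.532
```

```bash
sed -i 's/z-.0891/z-.0887/' hov.py; python3 hov.py 17
```

```text
[0.47212212 0.01892231 0.10197676] [-0.00882747  0.07818807 -1.14245752] 0.5316420362953718
```

View pics/s17.png

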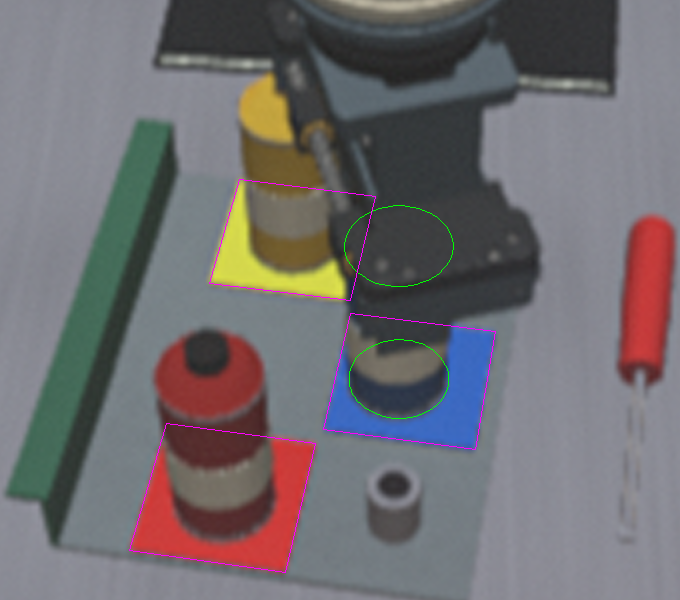

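Emit:
jog_arm([
  {"jaw": 1, "tx": -0.3, "ty": -0.4, "tz": 0, "roll": 0},
  {"jaw": 1, "tx": -0.35, "ty": -0.35, "tz": 0, "roll": 0},
  {"jaw": 1, "tx": 0, "ty": 0, "tz": -0.4, "roll": 0},
  {"jaw": 1, "tx": 0, "ty": 0, "tz": -0.3, "roll": 0},
  {"jaw": 1, "tx": 0, "ty": 0, "tz": -0.2, "roll": 0},
  {"jaw": 1, "tx": 0, "ty": 0, "tz": 0, "roll": 0},
  {"jaw": 1, "tx": 0, "ty": 0, "tz": 0, "roll": 0},
  {"jaw": 1, "tx": 0, "ty": 0, "tz": 0, "roll": 0},
])

```text
time_s: 40.8
position: [0.4655, 0.0118, 0.0926]
ee_rot: [[-0.958, -0.0, 0.287], [-0.287, 0.0, -0.958], [0.0, -1.0, -0.0]]
wrist_force: [0.7, 0.5, -1.7]
grip_width: 0.534
```

```bash
python3 hov.py 18
```

```text
[0.46547925 0.01179224 0.09256939] [ 0.74251366  0.50707017 -1.73450856] 0.5341125208036378
```

View pics/s18.png

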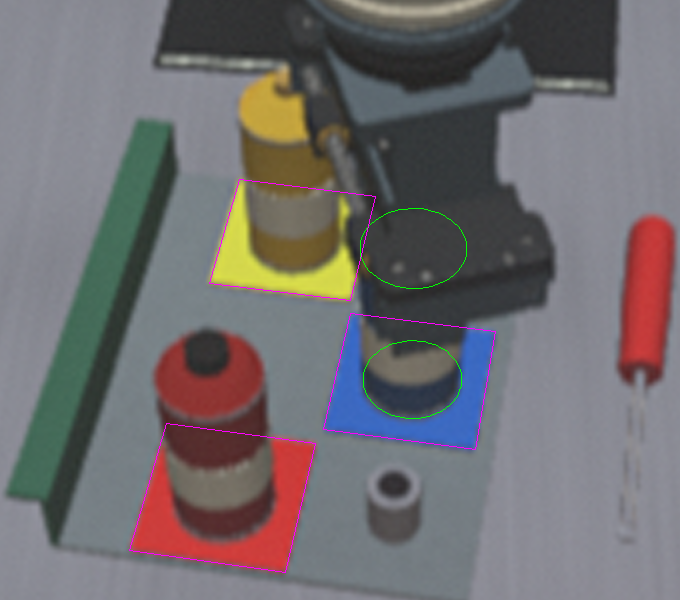

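Emit:
jog_arm([
  {"jaw": 1, "tx": 0, "ty": 0, "tz": -0.08, "roll": 0},
  {"jaw": 1, "tx": 0, "ty": 0, "tz": 0, "roll": 0},
  {"jaw": -1, "tx": 0, "ty": 0, "tz": 0, "roll": 0},
  {"jaw": -1, "tx": 0, "ty": 0, "tz": 0, "roll": 0},
  {"jaw": -1, "tx": 0, "ty": 0, "tz": 0, "roll": 0},
  {"jaw": -1, "tx": 0, "ty": 0, "tz": 0, "roll": 0},
  {"jaw": -1, "tx": 0, "ty": 0, "tz": 0, "roll": 0},
  {"jaw": -1, "tx": 0, "ty": 0, "tz": 2, "roll": 0},
  {"jaw": -1, "tx": 0, "ty": 0, "tz": 3, "roll": 0},
  {"jaw": -1, "tx": 0, "ty": 0, "tz": 3, "roll": 0},
])

```text
time_s: 41.73
position: [0.4647, 0.0118, 0.1724]
ee_rot: [[-0.958, -0.002, 0.287], [-0.287, 0.0, -0.958], [0.002, -1.0, -0.001]]
wrist_force: [0.4, -0.7, 0.1]
grip_width: 0.999
```

Emit:
jog_arm([
  {"jaw": -1, "tx": 0, "ty": 0, "tz": 3, "roll": 0},
  {"jaw": -1, "tx": 0, "ty": -2, "tz": 2, "roll": 0},
  {"jaw": -1, "tx": -0.8, "ty": -3.5, "tz": 0, "roll": 0},
  {"jaw": -1, "tx": -0.8, "ty": -3.5, "tz": 0, "roll": 0},
  {"jaw": -1, "tx": -0.8, "ty": -3.5, "tz": 0, "roll": 0},
  {"jaw": -1, "tx": -0.8, "ty": -3.5, "tz": 0, "roll": 0},
  {"jaw": -1, "tx": -0.8, "ty": -3.5, "tz": 0, "roll": 0},
  {"jaw": -1, "tx": -0.8, "ty": -3.5, "tz": 0, "roll": 0},
  {"jaw": -1, "tx": -0.8, "ty": -3.5, "tz": 0, "roll": 0},
  {"jaw": -1, "tx": -0.8, "ty": -3.5, "tz": 0, "roll": 0},
])

```text
time_s: 42.57
position: [0.4005, -0.2899, 0.2219]
ee_rot: [[-0.958, 0.0, 0.287], [-0.287, -0.0, -0.958], [-0.0, -1.0, 0.0]]
wrist_force: [2.4, -0.4, 1.0]
grip_width: 1.0
```

Emit:
jog_arm([
  {"jaw": -1, "tx": -0.5, "ty": -2, "tz": 0, "roll": 0},
  {"jaw": -1, "tx": 0, "ty": 0, "tz": 0, "roll": 0},
  {"jaw": -1, "tx": 0, "ty": 0, "tz": 0, "roll": 0},
  {"jaw": -1, "tx": 0, "ty": 0, "tz": 0, "roll": 0},
])

```text
time_s: 42.9
position: [0.3963, -0.3076, 0.2217]
ee_rot: [[-0.958, -0.0, 0.286], [-0.286, 0.001, -0.958], [0.0, -1.0, -0.001]]
wrist_force: [-0.1, 0.5, -0.1]
grip_width: 1.003
```

```bash
python3 - <<'E'
from h import *
o=telemetry.get_obs();print(o["time_s"],o["position"])
T=imaging.capture("top");S=imaging.capture("side")
C=[(.538,.296,.008,.019),(.538,.296,.048,.022)];P=[]
for px,py in((.5555,.085),(.466,.0115),(.531,-.083)):
    C+=[(px,py,.006,.025),(px,py,.106,.025)]
    a=np.radians(-8);p=np.array([[-1,-1],[1,-1],[1,1],[-1,1]])*.038
    R=np.array([[np.cos(a),-np.sin(a)],[np.sin(a),np.cos(a)]]);P.append(np.c_[p@R.T+[px,py],[.006]*4])
crop(T,(150,110,430,260),2.85,"t19.png",C,P);crop(S,(220,110,400,395),2.1,"s19.png",C,P)
E
```

```text
42.9 [ 0.39625447 -0.30762551  0.22167053]
```

View pics/t19.png

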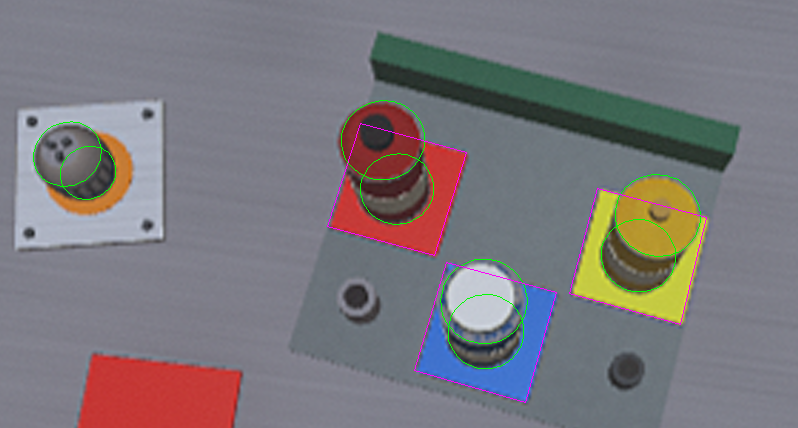

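View pics/s19.png

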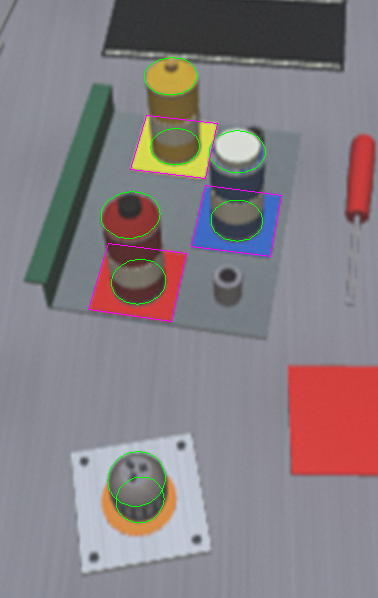

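All four objects stand upright and match the target outlines to about 2 mm in both views, so I'm handing in.

```bash
python3 -c "
from cell import arm
print(arm.finish_job())"
```

```text
the job is handed in; nothing more can be done
None
```

The job is done and handed in at about 43 s of the 144 s allowed; no verdict came back.

- **Order:** I stood the yellow, blue and red tins on the black mat. Then I set the chuck on the orange spot. After that I returned red, yellow and blue to the pads of their own colours.
- **Final check:** The top and side pictures show all four upright and within about 2 mm of the target outlines. The gripper was open and clear of everything.
- **Disagreements:**
  - The top view puts the red tin about 1.5 mm off centre, while the side view shows it centred. That is within the calibration error.
  - I overshot by about 7 mm when bringing the blue tin back, and corrected it before setting it down.
- **Forces:** The highest wrist force I read was about 14 N, when the yellow tin touched its pad. I only read the force at the end of each move.

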